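# Put the lantern on charge under the hood's rising sash

## Robot

A 6-joint arm with a two-finger parallel gripper is mounted at the origin on the work surface. World frame = base frame: x ahead of the robot, y to its left, z up, the work surface at z = 0. Lengths are in m, angles in rad, forces in N, time in s.
With the tool pointing down it reaches from about 0.35 to 0.975 m from the base axis. Payload 4.9 kg.
Tool frame: the origin (TCP) lies midway between the tips of the shut fingers; the grasp point (between the pads) lies 19 mm behind it (manip.pinch_z is the x of the grasp point in the tool frame, in m); x points along the fingers, y is the direction in which the jaws open and shut, and the axes are right-handed (so a half turn about x gives the same grasp; the last joint's range is limited). The gripper opens to 85 mm and grips with 20 to 120 N. Pads are 22 mm wide; open, the fingers measure 114 mm over their backs; the gripper's body (76 mm by 85 mm) begins 54 mm behind the grasp point. The pads swing forward as they close: fully open they stand 13 mm farther back than shut.
Start: joints at [1.139, 0.053, 1.613, -0, 1.476, -0.119], TCP at [0.192, 0.595, 0.231] pointing down, gripper open.
Joint ranges: [-3.01, 3.01], [-1.01, 2.22], [0.06, 2.58], [-1.02, 4.17], [0.09, 2.62], [-3.14, 3.14]. Speed limits (rad/s): [2.57, 2.57, 3.14, 3.14, 3.14, 3.14].

## Interface

Orientations are given as a unit quaternion [w, x, y, z].
In Python, from plant import sensors, cams, workorder, manip gives the robot as it stands.
- The arm moves only by the tool drive_tool, never from a script. Its argument "series" is a list of rows, each an object of numbers: "x", "y", "z": the shift along the tool's x, y, z in units of 25 mm (1.0 is 25 mm); "ax", "ay", "az": the turn, a rotation vector about the tool's x, y, z in units of 5 degrees (1.0 is 5 degrees). A call has 1 to 5 rows; each row is the pose to reach, as a shift and turn from the pose commanded when the call began, along the tool's axes at that moment; what a row does not reach only later rows make up. A row lasts 1/12 s, in which the tool goes at most 41.7 mm and 7.16 degrees, less where a joint would pass 70% of its speed; a pose out of reach is approached as far as the arm can. A call with a gripper value outside its range is refused whole. "hand" is the opening, from 0 (shut) to 1 (fully open), set as the call begins (left out, the last holds). The fingers move at their own pace and stop on an object; the grip force is fixed at half the most. Time passes only in rows, so rows that repeat a pose let the fingers close. It gives the time, the measured TCP pose, the force and the opening at its end, in the units of the state.
- sensors.state(): the state, without advancing time (a new reading comes with each control period).
- cams.grab_frame(name): name is "side" or "top"; returns a dict with "img" (480x640x3 uint8, blue, green, red), "camera_matrix" (3x3 intrinsics, pixels), "k1" (the pictures are not rectified: a ray, as slopes to the right and down, at radius r is drawn at 1 + k1 r^2 times it, then the intrinsics apply), "cam_to_world" (4x4, takes a point from camera to world coordinates). Camera axes: x right, y down, z forward; pixel columns grow to the right and rows downward; lengths in m; the calibration is good to about 2 mm. A picture is of the moment at which its call begins. There is no depth.
- workorder.job_done(): hands the job in, once; it reports no verdict.
The state is a dict: "time": time; "joint_pos": joint angles; "joint_vel": joint speeds; "joint_efforts": joint torques, N m; "tool_pos": TCP position; "tool_rot": TCP orientation; "contact_force": force on the tool from outside, world axes, zero at the start; "ft_torque": the same for the moment, N m; "gripper_width": opening from 0.0 (shut) to 1.0 (fully open).
Only numpy, scipy, OpenCV 4.12 (cv2) and the standard library are available. Lean on these libraries where they do the work, as an engineer would, in place of code of your own. Each camera call takes 0.05 s, during which the arm holds its last target.

## Task

Push the charging hood's sash up by its lower edge to the red height mark, a little on until you feel its rubber buffer, without forcing it, and ease it back so that the prop holds it there, within the red band. With the sash up, push the lantern that stands in front along the shelf in beneath it, lightly and upright, not gripping or lifting it, until it touches the charging rail, and leave it standing there. Do not disturb the jar, the torch or the ashtray.

Things in the scene. Friction and masses are not known exactly. Their poses are not given: they have to be found in the camera images.
- hood: Charging hood on the almirah top: aluminium frame, clear panes, no floor, 400 wide, 180 deep, 375 mm high (410 over the two spring drums), fixed. Origin on the shelf top, midway across, in the plane of the front faces of its two front posts (jambs, at y +-170 to 200 mm); z up, +x into the hood, front looks to -x. The bay between the jambs is 340 mm wide; stands facing the robot's right
- charge_rail (a point): Middle of the front face of the charging rail, a fixed dark bar with two brass strips across the bay, 4 to 40 mm above the shelf; this point lies 70 mm behind the jambs' front plane, 22 mm up; axes as the hood's
- sash (a joint): Height of the sash above shut, m, 0 to 0.18; starts shut at 0. The sash (about 1 kg, clear pane 135 mm tall in a frame) is carried mostly, not fully, by spring balances: it takes about 2 to 6 N upward to raise it slowly (a damper adds 2 N per 0.1 m/s), and it sinks shut by itself if let go before the prop has caught it. Over 20 N strains it
- sash_edge (a point): Middle of the underside of the sash's lift rail (its lower edge); axes as the hood's. The rail is a steel bar along y, 430 long, 16 high, 14 mm thick, its front face 24 mm in front of the jambs' front plane, 7 mm in front of this point. Shut, the underside is 50 mm above the shelf with open air below: fingertips go under it from the front, tool leaning
- mark (a point): Height mark, a red band 32 mm tall round the right (hood -y) jamb, 172 to 196 mm up; this point is its middle, on the jamb's front, axes as the hood's. A stop beyond that jamb holds the sash: its sprung prop takes the rail's underside somewhere in the band (middle +-12 mm, not measured), but swings in only once the rail is 2 mm above that rest; a stiff rubber buffer stops it 4.5 mm above
- lantern_mid (a point): Centre, half-way up, of the green and white LED lantern, an upright cylinder 52 mm across and 130 mm tall, 0.25 to 0.4 kg, heavy foot; push it low, with under 14 N. Stands on the shelf in front of the hood, to one side of its middle. Touching the charging rail, its axis is 44 mm behind the jambs' front plane
- jar: Brown ceramic jar with clip-on lid, 84 mm across, 100 mm tall, in front of the hood on the other side of its middle from the lantern; origin at the centre of its underside. Leave alone
- torch: Sky-blue plastic torch lying on the left of the shelf, 165 mm long, 48 mm across; origin under its middle. Leave alone
- ashtray: Green glass ashtray on the right of the shelf, 112 mm across, 32 mm high; origin at the centre of its underside. Leave alone
Things that resemble listed ones, but are neither listed nor needed, are in the scene too. There is more than one size of the part that bears lantern_mid; the job needs the smallest.

How it is judged:
On the way:
1. the sash rests on its prop, its lower edge within the red mark band, with nothing pushing it (z of sash_edge in the frame of mark between -0.016 and 0.016 m and contact force between each of the fingers, the arm and sash below 0.3 N and velocity of joint sash between -0.002 and 0.002 m/s), for 0.3 s.
At the end, for the whole second after the job is handed in: The sash stands on its prop with its lower edge within the red band (16 mm either side of its middle); the lantern stands upright on the shelf inside the hood, within 4 mm of touching the charging rail; jar, torch and ashtray are where they were (z of sash_edge in the frame of mark between -0.016 and 0.016 m and x of lantern_mid in the frame of hood between 0.04 and 0.048 m and y of lantern_mid in the frame of hood between -0.145 and 0.145 m and angle between lantern_mid's own z axis and vertical below 0.05 rad and height (world z) of lantern_mid below 0.07 m).
It fails at once if the sash is pushed with more than 20 N (contact force between any of the fingers, the arm and sash above 20 N).
It fails at once if the lantern is pushed or squeezed with more than 14 N (contact force between any of the fingers, the arm and lantern above 14 N).
It fails at once if the lantern is tipped by more than 0.2 rad or lifted (angle between lantern_mid's own z axis and vertical above 0.2 rad or height (world z) of lantern_mid above 0.09 m).
It fails at once if the jar, torch or ashtray is moved by more than 15 mm (distance of any of jar, torch, ashtray from where it was at the start of the episode above 0.015 m).
It also fails if it takes over 72 s, if anything falls off the work surface, if the arm or the gripper's body presses on something with over 40 N, if the wrist force passes 120 N, or if a joint passes its speed limit or range.

## Working session

There is one attempt and no reset: what is moved stays moved. The work goes in short steps, Python scripts to look and compute and a tool call to move; the robot and the scene stay as the last step left them, time stands still between calls to the robot, and variables do not carry over. Pictures are saved under pics/ and viewed, and the job is handed in when it is done.

Besides the shell and the picture viewer there is one more tool, called after ">>>" by a JSON object that holds its "method" and its "body". drive_tool: Moves the arm, as the interface text tells. Its arguments: {"type":"object","properties":{"series":{"type":"array","items":{"type":"object","properties":{"x":{"type":"number"},"y":{"type":"number"},"z":{"type":"number"},"ax":{"type":"number"},"ay":{"type":"number"},"az":{"type":"number"}}}},"hand":{"type":"number"}},"required":["series"]}

```bash
ls; mkdir -p pics; python3 - <<'E'
from plant import sensors, cams, workorder, manip
import cv2,numpy as np
print(sensors.state()); print(manip.pinch_z)
for n in("side","top"):
    f=cams.grab_frame(n); cv2.imwrite(f"pics/{n}0.png",f["img"]); print(n,f["camera_matrix"],f["k1"],f["cam_to_world"])
    np.savez(f"{n}0.npz",**f)
E
```

```text
pics
{'time': 0.0, 'joint_pos': array([ 1.13903333e+00,  5.33902487e-02,  1.61429507e+00, -4.49009869e-06,
        1.47600785e+00, -1.19033590e-01]), 'joint_vel': array([ 0.00025107, -0.00127315, -0.0008436 ,  0.0002334 ,  0.00109848,
        0.00010467]), 'joint_efforts': array([-7.32244807e-04, -3.93673396e+01, -3.70182896e+01, -1.29215741e-04,
        6.94948787e-03, -1.42197089e-05]), 'tool_pos': array([0.19204241, 0.59410646, 0.23004168]), 'tool_rot': array([ 0.69827924,  0.10940123,  0.69868009, -0.11083142]), 'contact_force': array([-0.10762363, -0.57472796, -0.80817803]), 'ft_torque': array([-0.00138332,  0.02065908,  0.04726428]), 'gripper_width': 0.9996840621868333}
-0.0187
side [[622.57289293   0.         329.55870449]
 [  0.         622.57289293 237.7210592 ]
 [  0.           0.           1.        ]] -0.11159216647970573 [[ 0.7042394  -0.67236971  0.22796017  0.14273673]
 [-0.70992545 -0.67019882  0.21642413 -0.32326571]
 [ 0.00726161 -0.31424912 -0.94931278  1.78214544]
 [ 0.          0.          0.          1.        ]]
top [[585.52842608   0.         317.56003975]
 [  0.         585.52842608 239.4322658 ]
 [  0.           0.           1.        ]] -0.14761507898272225 [[ 0.01093618 -0.99344922  0.11374991  0.34713454]
 [-0.99987809 -0.01213238 -0.00982908  0.04078844]
 [ 0.01114475 -0.11362855 -0.99346079  1.86266188]
 [ 0.          0.          0.          1.        ]]
```

View pics/side0.png

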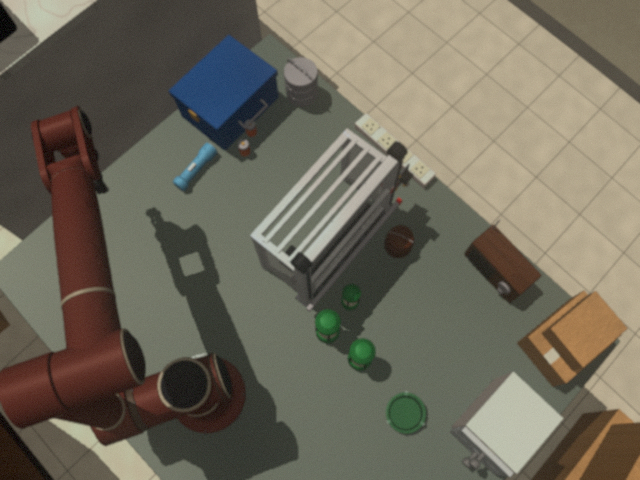

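View pics/top0.png

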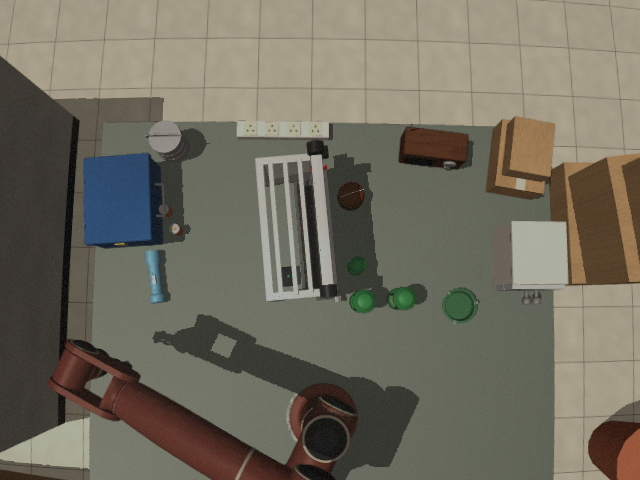

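```bash
python3 - <<'E'
import cv2,numpy as np
a=cv2.imread("pics/side0.png"); b=cv2.imread("pics/top0.png")
A=cv2.resize(a[120:380,240:440],None,fx=3,fy=2.3*3/2.3,interpolation=cv2.INTER_CUBIC)
cv2.imwrite("pics/sideC.png",cv2.resize(a[125:385,240:440],None,fx=2.3,fy=2.3,interpolation=cv2.INTER_CUBIC))
cv2.imwrite("pics/topC.png",cv2.resize(b[130:320,250:450],None,fx=3.1,fy=3.1,interpolation=cv2.INTER_CUBIC))
E
```

```text
(no output)
```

View pics/sideC.png

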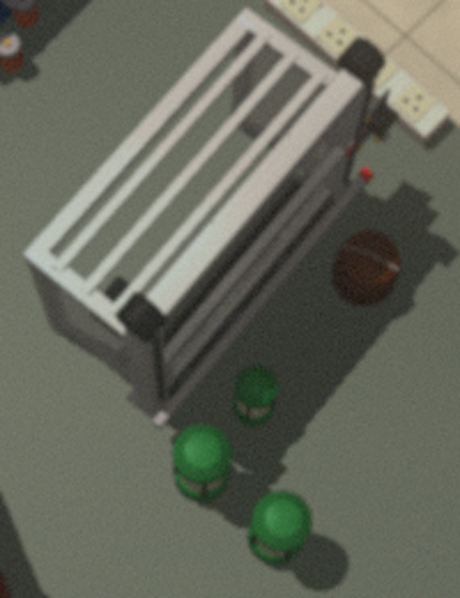

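View pics/topC.png

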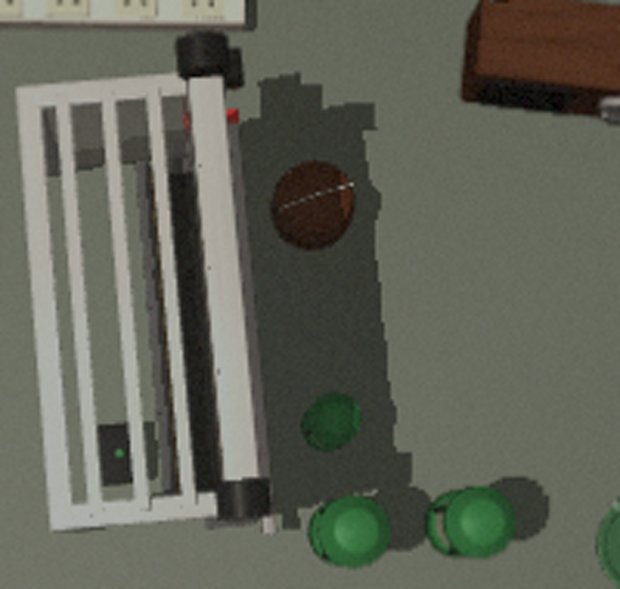

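```bash
cat > h.py <<'E'
import numpy as np,cv2
def load(n):
    return dict(np.load(n+".npz"))
def ray(f,px):
    K=f["camera_matrix"];k1=float(f["k1"])
    d=np.array([(px[0]-K[0,2])/K[0,0],(px[1]-K[1,2])/K[1,1]])
    u=cv2.undistortPoints(np.array([[px]],float),K,np.array([k1,0,0,0.])).ravel()
    T=f["cam_to_world"]; v=T[:3,:3]@np.array([u[0],u[1],1.]); return T[:3,3],v/np.linalg.norm(v)
def plane(f,px,z):
    o,v=ray(f,px); return o+v*(z-o[2])/v[2]
def tri(fa,a,fb,b):
    o1,v1=ray(fa,a);o2,v2=ray(fb,b)
    A=np.stack([v1,-v2],1); t=np.linalg.lstsq(A,o2-o1,rcond=None)[0]
    p,q=o1+t[0]*v1,o2+t[1]*v2
    return (p+q)/2,np.linalg.norm(p-q)
def proj(f,P):
    T=f["cam_to_world"];c=T[:3,:3].T@(np.asarray(P)-T[:3,3]);s=c[:2]/c[2];s=s*(1+float(f["k1"])*(s@s))
    K=f["camera_matrix"];return np.array([K[0,0]*s[0]+K[0,2],K[1,1]*s[1]+K[1,2]])
E
python3 - <<'E'
from h import *
import json
s=load("side0");t=load("top0")
c=lambda x,y:(240+x/2.3-.28,125+y/2.3-.28)
d=lambda x,y:(250+x/3.1-.34,130+y/3.1-.34)
for nm,a,b in [("rail near end",c(160,415),d(268,523)),("red far",c(366,173),d(232,116)),
 ("hood back-far corner",c(248,10),d(17,88)),("hood back-near corner",c(26,253),d(51,530)),("small lantern top",c(257,385),d(332,421)),
 ("jar",c(366,262),d(313,204)),("big1",c(202,452),d(351,530)),("big2",c(281,520),d(474,521))]:
    print(nm,*[np.round(x,4) for x in tri(s,a,t,b)])
for im,nm in((s,"side"),(t,"top")):
    hsv=cv2.cvtColor(im["img"],cv2.COLOR_BGR2HSV)
    for lab,m in(("red",((hsv[...,0]<6)|(hsv[...,0]>174))&(hsv[...,1]>140)&(hsv[...,2]>80)),("green",(hsv[...,0]>50)&(hsv[...,0]<75)&(hsv[...,1]>130))):
        n,l,st,ce=cv2.connectedComponentsWithStats(m.astype(np.uint8))
        for i in range(1,n):
            if st[i,4]>3: print(nm,lab,st[i],ce[i].round(1))
E
```

```text
rail near end [ 0.3715 -0.0349  0.0811] 0.0008
red far [0.7797 0.0037 0.0766] 0.001
hood back-far corner [0.7511 0.1987 0.2938] 0.0026
hood back-near corner [0.3622 0.1589 0.3066] 0.0039
small lantern top [ 0.4719 -0.0957  0.1162] 0.004
jar [ 0.6904 -0.0782  0.0787] 0.0014
big1 [ 0.3655 -0.1109  0.147 ] 0.0009
big2 [ 0.375  -0.2295  0.1352] 0.0007
side red [ 72 108   6  10  27] [ 74.  112.8]
side red [ 42 113  28  14  93] [ 54.1 119.3]
side red [ 71 117  11  17  41] [ 76.8 125.3]
side red [ 71 119   3   3   6] [ 72.3 119.7]
side red [ 33 122   4   3   5] [ 34.8 122.6]
side red [ 32 124   6  11  27] [ 34.7 128.9]
side red [ 66 124   6   6  12] [ 68.2 126.2]
side red [ 53 127  12   7  25] [ 58.  129.7]
side red [ 47 132   3   3   5] [ 48.2 133. ]
side red [ 76 133   9  21  56] [ 80.4 142.5]
side red [ 33 135   9  21  43] [ 37.5 143.3]
side red [ 85 148   2   7   8] [ 85.2 151.1]
side red [ 48 159  30  70 693] [ 63.1 192.1]
side red [ 72 158   3   3   4] [ 73. 159.]
side red [ 87 161   2   3   4] [ 87.5 162.2]
side red [ 41 162   4   2   4] [ 42.5 162.5]
side red [ 40 166   3   4   5] [
[... 5063 characters left out ...]
7 451   3   3   4] [218. 452.]
top red [300 451   5   5   9] [302.3 453.1]
top red [220 453   2   5   5] [220.2 455. ]
top red [226 456   3   4   5] [227.  457.2]
top red [204 464   3   3   5] [204.8 464.8]
top red [246 467   2   4   4] [246.2 468.5]
top red [211 473   5   3   7] [213.1 474.1]
top red [227 474   3   3   5] [227.8 475.2]
top red [215 476   7   3  10] [218.  476.8]
top red [257 477   5   2   5] [259.  477.6]
top red [297 478   5   2   5] [299.  478.2]
top green [353 261   5   3   5] [355.  261.8]
top green [364 263   2   4   4] [364.8 264.5]
top green [393 287  23  22 253] [403.6 297.6]
top green [350 290  25  22 224] [362.5 301.2]
top green [388 295   6  13  16] [389.6 301.1]
```

```bash
python3 - <<'E'
from h import *
s=load("side0");t=load("top0")
c=lambda x,y:(240+x/2.3-.28,125+y/2.3-.28)
d=lambda x,y:(250+x/3.1-.34,130+y/3.1-.34)
for nm,a,b,zz in [("rail near end",c(160,415),d(268,523),(.05,.066)),("red far",c(366,173),d(232,116),(.05,.066)),
 ("hood back-far corner",c(248,10),d(17,88),(.3,.375)),("hood back-near corner",c(26,253),d(51,530),(.3,.375)),("small lantern top",c(257,385),d(332,421),(.13,)),
 ("front top near",c(122,333),d(215,515),(.3,.375))]:
  for z in zz: print(nm,z,plane(s,a,z).round(4),plane(t,b,z).round(4))
E
python3 - <<'E'
import cv2
a=cv2.imread("pics/side0.png"); b=cv2.imread("pics/top0.png")
cv2.imwrite("pics/s2.png",cv2.resize(a[130:310,250:420],None,fx=4,fy=3.3,interpolation=cv2.INTER_CUBIC))
import numpy as np
def g(x): return (255*(x/255.)**.45).astype(np.uint8)
cv2.imwrite("pics/s2.png",g(cv2.resize(a[180:330,280:420],None,fx=4,fy=4,interpolation=cv2.INTER_CUBIC)))
cv2.imwrite("pics/t2.png",g(cv2.resize(b[135:310,255:385],None,fx=3.4,fy=3.4,interpolation=cv2.INTER_CUBIC)))
E
```

```text
rail near end 0.05 [ 0.3753 -0.0294  0.05  ] [ 0.3723 -0.0364  0.05  ]
rail near end 0.066 [ 0.3731 -0.0321  0.066 ] [ 0.3721 -0.0357  0.066 ]
red far 0.05 [0.7901 0.0085 0.05  ] [0.7857 0.0034 0.05  ]
red far 0.066 [0.7841 0.0054 0.066 ] [0.7818 0.0037 0.066 ]
hood back-far corner 0.3 [0.7497 0.196  0.3   ] [0.7483 0.1987 0.3   ]
hood back-far corner 0.375 [0.719  0.1697 0.375 ] [0.7291 0.1912 0.375 ]
hood back-near corner 0.3 [0.3649 0.1601 0.3   ] [0.3606 0.1604 0.3   ]
hood back-near corner 0.375 [0.3537 0.1356 0.375 ] [0.36   0.1546 0.375 ]
small lantern top 0.13 [ 0.4709 -0.0986  0.13  ] [ 0.4692 -0.0936  0.13  ]
front top near 0.3 [0.3759 0.0208 0.3   ] [0.3752 0.0198 0.3   ]
front top near 0.375 [0.3641 0.0034 0.375 ] [0.3738 0.0208 0.375 ]
```

View pics/s2.png

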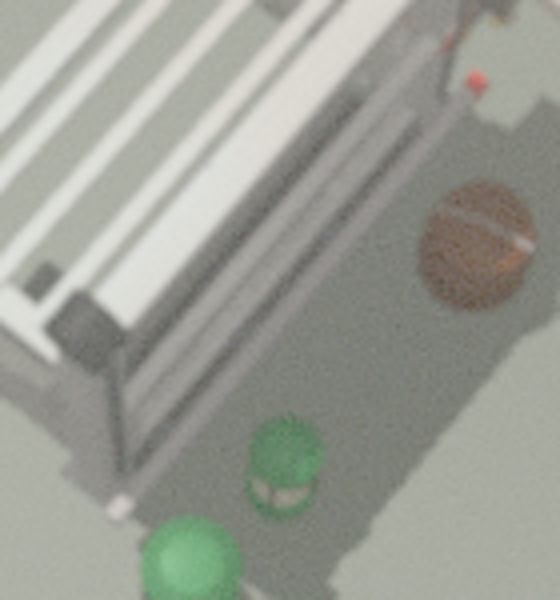

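View pics/t2.png

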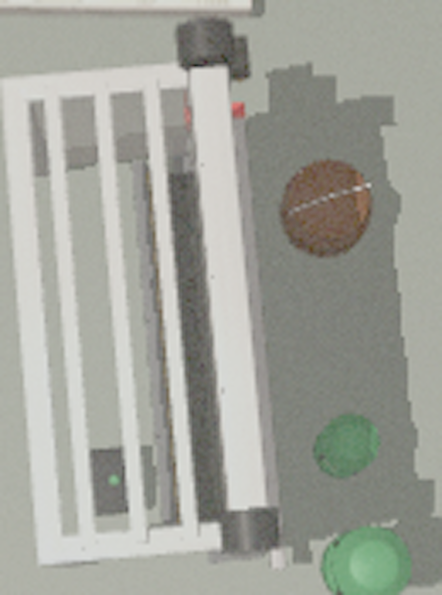

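Candidates for the lantern in the top view are green things at (356,266), (362,300) and (402,298). The first is clearly the smallest (about 52 mm across, top near 0.12 m, in front of the bay with the jar on the other side), so it's the one to push. The enlarged crop confirms this.

Next, a helper to plan moves.

```bash
cat > g.py <<'E'
import numpy as np,sys
from scipy.spatial.transform import Rotation as R
from plant import sensors
hx=np.array([-.0935,.9956,0]);hy=np.array([-.9956,-.0935,0]);O=np.array([.5764,.0022,0])
def H(x,y,z): return O+hx*x+hy*y+np.array([0,0,z])
def toH(p): d=np.asarray(p)-O; return np.array([d@hx,d@hy,d[2]])
def cur():
    s=sensors.state();q=s["tool_rot"];return s,s["tool_pos"],R.from_quat([q[1],q[2],q[3],q[0]])
def rot(th,yaw=0):
    h=R.from_rotvec([0,0,np.radians(yaw)]).apply(hx); t=np.radians(th)
    x=np.cos(t)*h-np.sin(t)*np.array([0,0,1]); return x,h
def target(th,yaw=0,sgn=1):
    x,h=rot(th,yaw); y=sgn*np.cross([0,0,1],h); return R.from_matrix(np.stack([x,y,np.cross(x,y)],1))
def plan(P,Rt=None):
    s,p,r=cur(); d=r.inv().apply(np.asarray(P)-p)/.025
    print("shift",d.round(2),end=" ")
    if Rt is not None: print("turn",(np.degrees((r.inv()*Rt).as_rotvec())/5).round(2),end="")
    print()
def show():
    s,p,r=cur();print("t",round(s["time"],2),"tcp",p.round(4),"hood",toH(p).round(4),"F",s["contact_force"].round(2),"q",s["joint_pos"].round(3),"grip",round(s["gripper_width"],3))
    print(r.as_matrix().round(3).tolist())
E
python3 - <<'E'
from g import *
show()
for P in([.35,.4,.55],[.4,.1,.6],[.45,-.2,.5]): plan(P,target(60)); plan(P,target(60,0,-1))
E
```

```text
t 0.1 tcp [0.1921 0.5942 0.2302] hood [0.6253 0.3273 0.2302] F [ 0.71 -0.32  0.56] q [ 1.139  0.053  1.614  0.     1.476 -0.119] grip 1.004
[[-0.001, 0.308, 0.951], [-0.002, 0.951, -0.308], [-1.0, -0.002, -0.0]]
shift [-12.78  -5.47   8.4 ] turn [-22.06  -3.91   5.92]
shift [-12.78  -5.47   8.4 ] turn [13.02  5.31  3.51]
shift [-14.76 -16.27  13.99] turn [-22.06  -3.91   5.92]
shift [-14.76 -16.27  13.99] turn [13.02  5.31  3.51]
shift [-10.75 -27.07  19.59] turn [-22.06  -3.91   5.92]
shift [-10.75 -27.07  19.59] turn [13.02  5.31  3.51]
```

>>> {"method": "drive_tool", "body": {"series": [{"x":-1.6},{"x":-3.2},{"x":-4.8,"y":-0.2},{"x":-6.4,"y":-0.6,"z":0.2},{"x":-8,"y":-1,"z":0.5}], "hand": 0}}

```text
schema error: expected keys x, y, z, ax, ay, az
```

>>> {"method": "drive_tool", "body": {"series": [{"x":-1.4,"y":-0.8,"z":0.5},{"x":-2.5,"y":-1.6,"z":1.2},{"x":-3.6,"y":-2.6,"z":2},{"x":-4.6,"y":-3.6,"z":2.8},{"x":-5.6,"y":-4.6,"z":3.6}]}}

```text
schema error: expected keys x, y, z, ax, ay, az
```

```bash
python3 -c "
from g import *
show();plan([.42,.1,.6]); plan([.5,-.2,.5])"
```

```text
t 0.1 tcp [0.1921 0.5942 0.2302] hood [0.6253 0.3273 0.2302] F [ 0.71 -0.32  0.56] q [ 1.139  0.053  1.614  0.     1.476 -0.119] grip 1.004
[[-0.001, 0.308, 0.951], [-0.002, 0.951, -0.308], [-1.0, -0.002, -0.0]]
shift [-14.77 -16.03  14.75] 
shift [-10.75 -26.45  21.49]
```

All six keys are required.

>>> {"method": "drive_tool", "body": {"series": [{"x":-1.6,"y":0,"z":0,"ax":0,"ay":0,"az":0},{"x":-3.2,"y":0,"z":0,"ax":0,"ay":0,"az":0},{"x":-4.8,"y":-0.2,"z":0,"ax":0,"ay":0,"az":0},{"x":-6.4,"y":-0.6,"z":0.2,"ax":0,"ay":0,"az":0},{"x":-8,"y":-1,"z":0.5,"ax":0,"ay":0,"az":0}], "hand": 0}}

```text
time: 0.52
tool_pos: [0.1959, 0.5666, 0.4322]
tool_rot: [0.698, 0.109, 0.699, -0.11]
contact_force: [0.8, -0.2, -0.4]
gripper_width: 0.297
```

>>> {"method": "drive_tool", "body": {"series": [{"x":-1.4,"y":-0.8,"z":0.5,"ax":0,"ay":0,"az":0},{"x":-2.5,"y":-1.6,"z":1.2,"ax":0,"ay":0,"az":0},{"x":-3.6,"y":-2.6,"z":2,"ax":0,"ay":0,"az":0},{"x":-4.6,"y":-3.6,"z":2.8,"ax":0,"ay":0,"az":0},{"x":-5.6,"y":-4.6,"z":3.6,"ax":0,"ay":0,"az":0}]}}

```text
time: 0.93
tool_pos: [0.2468, 0.4285, 0.5721]
tool_rot: [0.699, 0.11, 0.698, -0.11]
contact_force: [1.2, -0.2, 1.0]
gripper_width: -0.003
```

```bash
python3 -c "
from g import *
show();plan([.42,.1,.6]); plan([.5,-.2,.5])"
```

```text
t 0.93 tcp [0.2468 0.4285 0.5721] hood [0.4552 0.2883 0.5721] F [ 1.2  -0.21  1.02] q [ 0.898 -0.227  1.315 -0.     2.053 -0.361] grip -0.003
[[0.0, 0.307, 0.952], [-0.0, 0.952, -0.307], [-1.0, -0.0, 0.0]]
shift [ -1.11 -10.38  10.63] 
shift [  2.89 -20.81  17.36]
```

>>> {"method": "drive_tool", "body": {"series": [{"x":-0.5,"y":-1.1,"z":1.1,"ax":1,"ay":0,"az":0},{"x":-0.8,"y":-2.2,"z":2.2,"ax":2,"ay":0,"az":0},{"x":-1,"y":-3.3,"z":3.3,"ax":3,"ay":0,"az":0},{"x":-1,"y":-4.4,"z":4.4,"ax":4,"ay":0,"az":0},{"x":-1,"y":-5.5,"z":5.5,"ax":5,"ay":0,"az":0}]}}

```text
time: 1.35
tool_pos: [0.3355, 0.2552, 0.5964]
tool_rot: [0.658, 0.26, 0.657, -0.26]
contact_force: [1.1, -0.1, -0.2]
gripper_width: -0.001
```

```bash
python3 -c "
from g import *
show();plan([.45,.05,.6]); plan([.5,-.2,.5],target(60,0,-1))"
```

```text
t 1.35 tcp [0.3355 0.2552 0.5964] hood [0.2744 0.2162 0.5964] F [ 1.12 -0.1  -0.19] q [ 0.473 -0.37   1.385 -0.     2.125 -0.345] grip -0.001
[[0.001, 0.684, 0.73], [0.0, 0.73, -0.684], [-1.0, 0.001, 0.0]]
shift [-0.15 -2.86  8.95] 
shift [ 3.85 -8.79 17.25] turn [8.11 5.73 2.16]
```

>>> {"method": "drive_tool", "body": {"series": [{"x":0,"y":-0.5,"z":1.5,"ax":1,"ay":0,"az":0},{"x":0,"y":-1,"z":3,"ax":2,"ay":0,"az":0},{"x":0,"y":-1.6,"z":4.5,"ax":3,"ay":0,"az":0},{"x":0,"y":-2.4,"z":6,"ax":4,"ay":0,"az":0},{"x":0,"y":-3.2,"z":7.5,"ax":5,"ay":0,"az":0}]}}

```text
time: 1.77
tool_pos: [0.4178, 0.0702, 0.5955]
tool_rot: [0.585, 0.396, 0.586, -0.396]
contact_force: [0.8, 0.6, 0.6]
gripper_width: -0.002
```

>>> {"method": "drive_tool", "body": {"series": [{"x":0,"y":0,"z":1.6,"ax":0.8,"ay":0,"az":0},{"x":0,"y":0,"z":3.2,"ax":1.6,"ay":0,"az":0},{"x":0,"y":0,"z":4.8,"ax":2.4,"ay":0,"az":0},{"x":0,"y":0,"z":6.4,"ax":3,"ay":0,"az":0},{"x":0,"y":0,"z":8,"ax":3,"ay":0,"az":0}]}}

```text
time: 2.18
tool_pos: [0.4929, -0.1153, 0.5957]
tool_rot: [0.529, 0.469, 0.53, -0.469]
contact_force: [0.0, 0.3, 0.9]
gripper_width: 0.002
```

```bash
python3 -c "
from g import *
show();plan(H(-.2,.01,.3),target(60,0,-1));plan(H(-.2,.01,.3),target(30,0,-1))"
```

```text
t 2.18 tcp [ 0.4929 -0.1153  0.5957] hood [-0.1092  0.0941  0.5957] F [0.   0.3  0.91] q [-0.377 -0.181  1.236  0.     2.087 -0.498] grip 0.002
[[-0.0, 0.993, 0.121], [0.0, 0.121, -0.993], [-1.0, -0.0, -0.0]]
shift [11.82  3.27  3.73] turn [0.31 6.   0.09]
shift [11.82  3.27  3.73] turn [ 0.28 12.    0.17]
```

>>> {"method": "drive_tool", "body": {"series": [{"x":0,"y":0.5,"z":1.4,"ax":0,"ay":1,"az":0},{"x":0,"y":1,"z":2.5,"ax":0,"ay":2,"az":0},{"x":0.5,"y":1.5,"z":3.2,"ax":0.1,"ay":3.2,"az":0},{"x":1,"y":2,"z":3.6,"ax":0.2,"ay":4.5,"az":0},{"x":1.5,"y":2.5,"z":3.8,"ax":0.3,"ay":5.8,"az":0.1}]}}

```text
time: 2.6
tool_pos: [0.5672, -0.2018, 0.5576]
tool_rot: [0.374, 0.581, 0.638, -0.34]
contact_force: [0.1, -0.2, -0.0]
gripper_width: -0.002
```

```bash
python3 -c "
from g import *
show();plan(H(-.2,.01,.3),target(30,0,-1))"
```

```text
t 2.6 tcp [ 0.5672 -0.2018  0.5576] hood [-0.2023  0.0282  0.5576] F [ 0.11 -0.18 -0.03] q [-0.639  0.156  1.027  0.49   2.255 -0.476] grip -0.002
[[-0.044, 0.996, 0.082], [0.488, 0.093, -0.868], [-0.872, 0.002, -0.49]]
shift [9.03 0.71 4.97] turn [ 0.01  6.14 -0.01]
```

>>> {"method": "drive_tool", "body": {"series": [{"x":1.2,"y":0.2,"z":0.8,"ax":0,"ay":1.2,"az":0},{"x":2.6,"y":0.4,"z":1.6,"ax":0,"ay":2.4,"az":0},{"x":4,"y":0.6,"z":2.4,"ax":0,"ay":3.6,"az":0},{"x":5,"y":0.7,"z":3,"ax":0,"ay":4.8,"az":0},{"x":6,"y":0.7,"z":3.4,"ax":0,"ay":6,"az":0}]}}

```text
time: 3.02
tool_pos: [0.5841, -0.2001, 0.3828]
tool_rot: [0.195, 0.649, 0.714, -0.178]
contact_force: [1.0, -0.1, -0.4]
gripper_width: 0.003
```

```bash
python3 -c "
from g import *
show();plan(H(-.15,.012,.05),target(30,0,-1))
from plant import cams
import cv2
for n in('side','top'):
    f=cams.grab_frame(n);cv2.imwrite(f'pics/{n}1.png',f['img']);np.savez(n+'1.npz',**f)"
```

```text
t 3.02 tcp [ 0.5841 -0.2001  0.3828] hood [-0.2021  0.0112  0.3828] F [ 0.97 -0.1  -0.42] q [-0.726  0.333  1.271  0.837  2.23  -0.531] grip 0.003
[[-0.082, 0.996, 0.047], [0.857, 0.094, -0.507], [-0.509, -0.001, -0.861]]
shift [ 8.57 -0.02 10.4 ] turn [-0.    0.12  0.01]
```

View pics/side1.png

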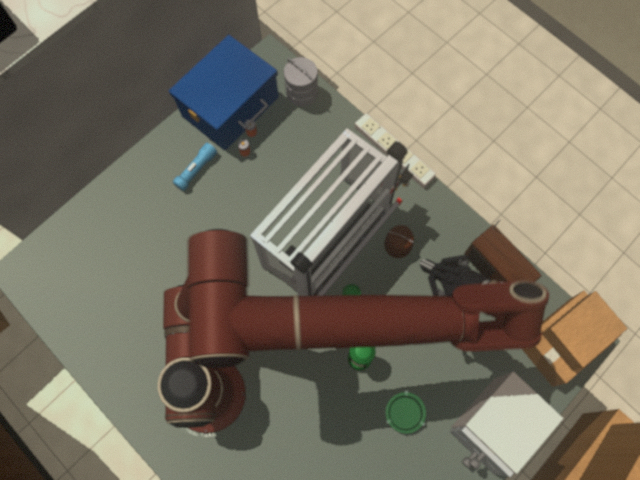

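View pics/top1.png

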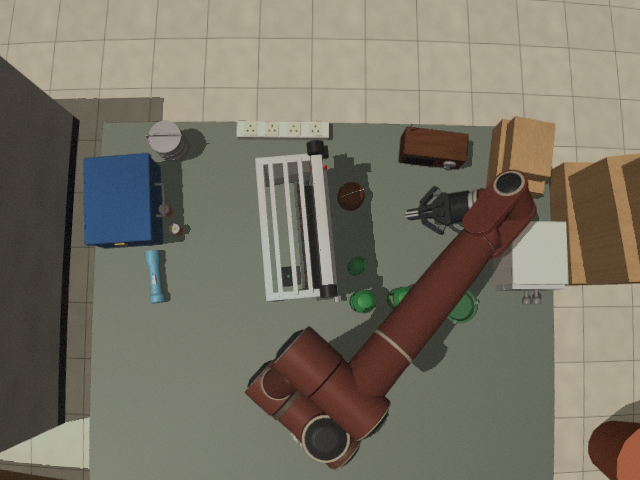

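The gripper is leaning correctly in front of the bay, with the tips at top pixel (407,213), and the way down is clear of the jar (350,196) and the lantern (356,266).

>>> {"method": "drive_tool", "body": {"series": [{"x":0.7,"y":0,"z":1.3,"ax":0,"ay":0,"az":0},{"x":1.4,"y":0,"z":2.6,"ax":0,"ay":0,"az":0},{"x":2.1,"y":0,"z":3.9,"ax":0,"ay":0,"az":0},{"x":2.8,"y":0,"z":5.2,"ax":0,"ay":0,"az":0},{"x":3.5,"y":0,"z":6.5,"ax":0,"ay":0,"az":0}]}}

```text
time: 3.53
tool_pos: [0.5868, -0.2091, 0.2038]
tool_rot: [0.202, 0.647, 0.713, -0.179]
contact_force: [1.1, -0.1, -0.1]
gripper_width: 0.001
```

```bash
python3 -c "
from g import *
from h import *
show();plan(H(-.12,.012,.034),target(30,0,-1));plan(H(-.007,.012,.032))
for n in('side1','top1'): print(proj(load(n),[.5841,-.2001,.3828]))"
```

```text
t 3.53 tcp [ 0.5868 -0.2091  0.2038] hood [-0.2113  0.0094  0.2038] F [ 1.14 -0.15 -0.13] q [-0.731  0.476  1.388  0.706  2.038 -0.763] grip 0.001
[[-0.08, 0.995, 0.056], [0.85, 0.098, -0.518], [-0.521, 0.006, -0.854]]
shift [ 6.66 -0.13  3.89] turn [0.09 0.28 0.  ]
shift [10.56 -0.11  1.61] 
[420.51583649 263.5026506 ]
[405.85890871 214.40207308]
```

>>> {"method": "drive_tool", "body": {"series": [{"x":1.3,"y":0,"z":0.9,"ax":0,"ay":0,"az":0},{"x":2.6,"y":0,"z":1.8,"ax":0,"ay":0.2,"az":0},{"x":3.9,"y":-0.1,"z":2.6,"ax":0,"ay":0.3,"az":0},{"x":5.2,"y":-0.1,"z":3.2,"ax":0,"ay":0.3,"az":0},{"x":6.5,"y":-0.1,"z":3.7,"ax":0,"ay":0.3,"az":0}]}}

```text
time: 3.95
tool_pos: [0.5762, -0.1178, 0.0397]
tool_rot: [0.192, 0.65, 0.715, -0.171]
contact_force: [-0.1, 0.4, 0.4]
gripper_width: -0.001
```

```bash
python3 -c "
from g import *
from h import *
show();plan(H(-.12,.012,.034),target(30,0,-1));plan(H(-.007,.012,.030))
from plant import cams
for n in('side','top'):
    f=cams.grab_frame(n);np.savez(n+'2.npz',**f);p=proj(f,cur()[1]);print(n,p)
    x,y=(p-[80,70]).astype(int);cv2.imwrite(f'pics/{n}2.png',(255*(cv2.resize(f['img'][y:y+140,x:x+160],None,fx=4,fy=4,interpolation=cv2.INTER_CUBIC)/255.)**.5).astype('uint8'))"
```

```text
t 3.95 tcp [ 0.5762 -0.1178  0.0397] hood [-0.1195  0.0115  0.0397] F [-0.13  0.37  0.43] q [-0.647  0.588  1.562  0.716  1.79  -0.892] grip -0.001
[[-0.081, 0.995, 0.053], [0.864, 0.097, -0.494], [-0.497, 0.005, -0.868]]
shift [ 0.1  -0.02  0.21] turn [ 0.07 -0.04  0.  ]
shift [ 4.1  -0.01 -1.9 ] 
side [377.95526485 278.75412501]
top [360.99772673 234.72899018]
```

View pics/top2.png

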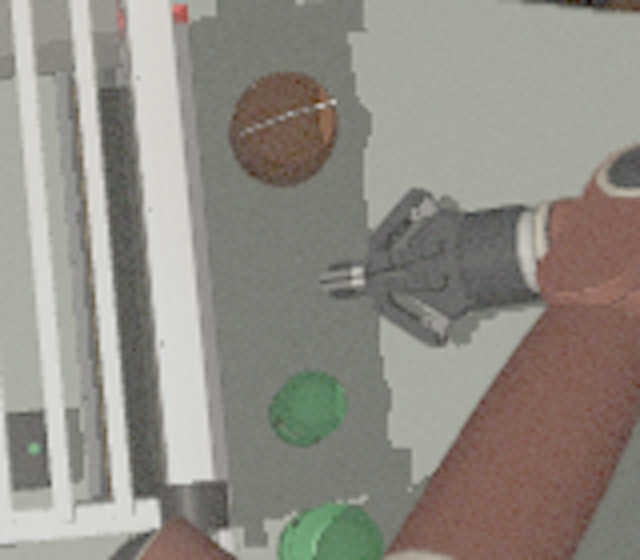

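View pics/side2.png

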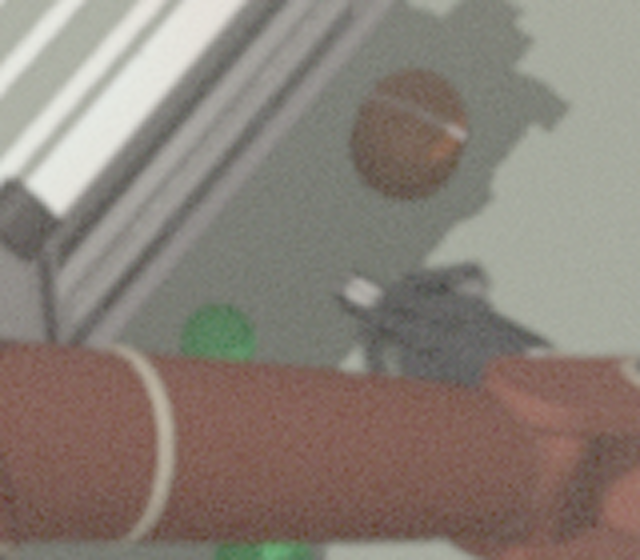

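>>> {"method": "drive_tool", "body": {"series": [{"x":0.9,"y":0,"z":-0.3,"ax":0,"ay":0,"az":0},{"x":1.8,"y":0,"z":-0.7,"ax":0,"ay":0,"az":0},{"x":2.6,"y":0,"z":-1.1,"ax":0,"ay":0,"az":0},{"x":3.4,"y":0,"z":-1.5,"ax":0,"ay":0,"az":0},{"x":4,"y":0,"z":-1.8,"ax":0,"ay":0,"az":0}]}}

```text
time: 4.47
tool_pos: [0.5668, -0.0096, 0.0313]
tool_rot: [0.194, 0.65, 0.715, -0.171]
contact_force: [0.1, -15.9, -6.9]
gripper_width: 0.003
```

```bash
python3 -c "
from g import *
from h import *
show();plan(H(-.007,.012,.030),target(30,0,-1))
from plant import cams
for n in('side','top'):
    f=cams.grab_frame(n);np.savez(n+'3.npz',**f);p=proj(f,cur()[1]);print(n,p)
    x,y=(p-[80,70]).astype(int);cv2.imwrite(f'pics/{n}3.png',(255*(cv2.resize(f['img'][y:y+140,x:x+160],None,fx=4,fy=4,interpolation=cv2.INTER_CUBIC)/255.)**.5).astype('uint8'))"
```

```text
t 4.47 tcp [ 0.5668 -0.0096  0.0313] hood [-0.0109  0.0107  0.0313] F [  0.09 -15.89  -6.95] q [-0.519  0.5    1.712  0.794  1.671 -0.859] grip 0.003
[[-0.08, 0.995, 0.055], [0.863, 0.097, -0.496], [-0.499, 0.008, -0.866]]
shift [ 0.16 -0.05 -0.03] turn [ 0.1  -0.01 -0.01]
side [350.33783875 256.20822765]
top [327.39853155 236.82632514]
```

View pics/top3.png

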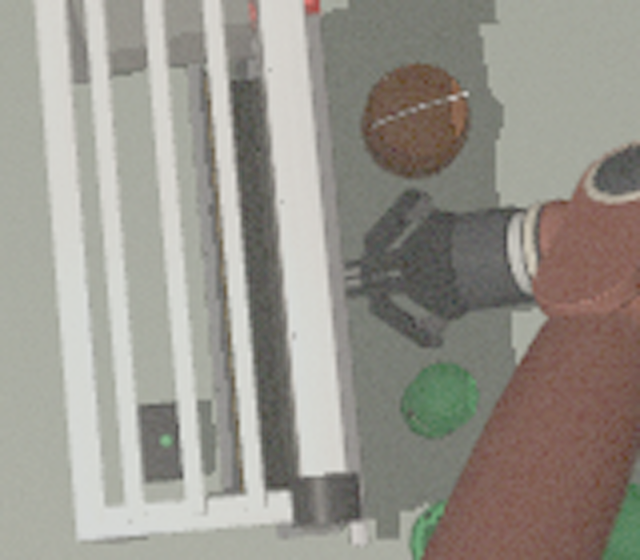

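View pics/side3.png

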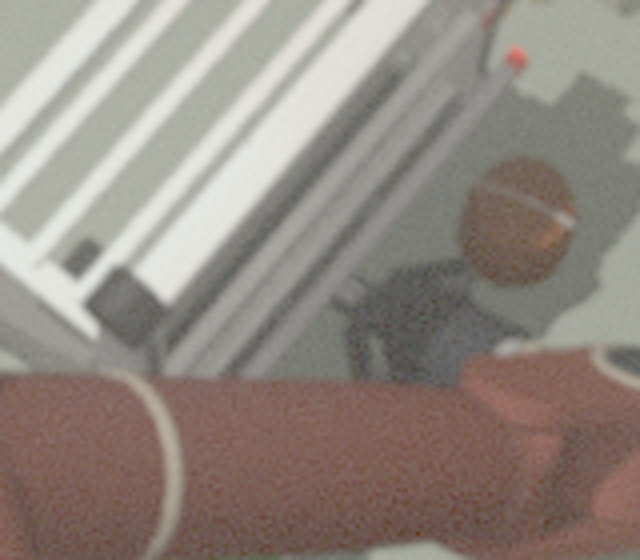

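The fingers met the rail's edge at 16 N, because their upper side is higher than I assumed. I'll back straight out along the tool, then go lower.

>>> {"method": "drive_tool", "body": {"series": [{"x":-0.4,"y":0,"z":0.1,"ax":0,"ay":0,"az":0},{"x":-0.9,"y":0,"z":0.3,"ax":0,"ay":0,"az":0},{"x":-1.2,"y":0,"z":0.3,"ax":0,"ay":0,"az":0}]}}

```text
time: 4.82
tool_pos: [0.5683, -0.0414, 0.0383]
tool_rot: [0.19, 0.651, 0.715, -0.17]
contact_force: [-0.4, 0.1, -0.9]
gripper_width: -0.002
```

```bash
python3 -c "
from g import *
show();plan(H(-.045,.010,.022),target(30,0,-1));plan(H(-.012,.010,.022))"
```

```text
t 4.82 tcp [ 0.5683 -0.0414  0.0383] hood [-0.0427  0.0122  0.0383] F [-0.42  0.06 -0.91] q [-0.561  0.516  1.675  0.772  1.714 -0.864] grip -0.002
[[-0.08, 0.996, 0.05], [0.866, 0.095, -0.491], [-0.494, 0.004, -0.87]]
shift [0.24 0.08 0.61] turn [ 0.05 -0.08 -0.01]
shift [ 1.39  0.09 -0.04]
```

>>> {"method": "drive_tool", "body": {"series": [{"x":0,"y":0,"z":0.4,"ax":0,"ay":0,"az":0},{"x":0.2,"y":0,"z":0.6,"ax":0,"ay":0,"az":0},{"x":0.6,"y":0,"z":0.35,"ax":0,"ay":0,"az":0},{"x":0.9,"y":0,"z":0.2,"ax":0,"ay":0,"az":0},{"x":0.9,"y":0,"z":0.2,"ax":0,"ay":0,"az":0}]}}

```text
time: 5.23
tool_pos: [0.5638, -0.0187, 0.0208]
tool_rot: [0.188, 0.65, 0.717, -0.17]
contact_force: [-0.3, -0.2, 0.8]
gripper_width: 0.001
```

```bash
python3 -c "
from g import *
show();plan(H(-.012,.010,.022))"
```

```text
t 5.23 tcp [ 0.5638 -0.0187  0.0208] hood [-0.0196  0.0145  0.0208] F [-0.35 -0.15  0.77] q [-0.534  0.528  1.701  0.786  1.679 -0.873] grip 0.001
[[-0.086, 0.995, 0.048], [0.867, 0.098, -0.488], [-0.49, -0.001, -0.872]]
shift [ 0.24  0.18 -0.19]
```

>>> {"method": "drive_tool", "body": {"series": [{"x":0.12,"y":0,"z":-0.07,"ax":0,"ay":0,"az":0},{"x":0.24,"y":0,"z":-0.14,"ax":0,"ay":0,"az":0},{"x":0.36,"y":0,"z":-0.2,"ax":0,"ay":0,"az":0}]}}

```text
time: 5.48
tool_pos: [0.5643, -0.0104, 0.0218]
tool_rot: [0.189, 0.65, 0.716, -0.17]
contact_force: [0.6, -0.4, 0.2]
gripper_width: -0.001
```

```bash
python3 -c "
from g import *
show()"
```

```text
t 5.48 tcp [ 0.5643 -0.0104  0.0218] hood [-0.0114  0.0132  0.0218] F [ 0.61 -0.39  0.17] q [-0.522  0.519  1.711  0.794  1.668 -0.869] grip -0.001
[[-0.083, 0.995, 0.049], [0.866, 0.097, -0.49], [-0.493, 0.002, -0.87]]
```

>>> {"method": "drive_tool", "body": {"series": [{"x":-0.06,"y":0,"z":-0.1,"ax":0,"ay":0,"az":0},{"x":-0.12,"y":0,"z":-0.21,"ax":0,"ay":0,"az":0},{"x":-0.18,"y":0,"z":-0.31,"ax":0,"ay":0,"az":0},{"x":-0.2,"y":0,"z":-0.35,"ax":0,"ay":0,"az":0}]}}

```text
time: 5.82
tool_pos: [0.5644, -0.0114, 0.0315]
tool_rot: [0.19, 0.65, 0.715, -0.171]
contact_force: [1.5, 1.0, -4.0]
gripper_width: -0.001
```

>>> {"method": "drive_tool", "body": {"series": [{"x":-0.05,"y":0,"z":-0.09,"ax":0,"ay":0,"az":0},{"x":-0.1,"y":0,"z":-0.17,"ax":0,"ay":0,"az":0}]}}

```text
time: 5.98
tool_pos: [0.5643, -0.0113, 0.0361]
tool_rot: [0.189, 0.65, 0.715, -0.171]
contact_force: [1.2, -0.3, -4.4]
gripper_width: 0.002
```

>>> {"method": "drive_tool", "body": {"series": [{"x":-0.1,"y":0,"z":-0.17,"ax":0,"ay":0,"az":0},{"x":-0.2,"y":0,"z":-0.35,"ax":0,"ay":0,"az":0},{"x":-0.3,"y":0,"z":-0.52,"ax":0,"ay":0,"az":0},{"x":-0.4,"y":0,"z":-0.7,"ax":0,"ay":0,"az":0},{"x":-0.5,"y":0,"z":-0.87,"ax":0,"ay":0,"az":0}]}}

```text
time: 6.4
tool_pos: [0.5643, -0.0113, 0.0622]
tool_rot: [0.189, 0.65, 0.716, -0.17]
contact_force: [2.0, 0.2, -5.1]
gripper_width: -0.001
```

>>> {"method": "drive_tool", "body": {"series": [{"x":-0.1,"y":0,"z":-0.17,"ax":0,"ay":0,"az":0},{"x":-0.2,"y":0,"z":-0.35,"ax":0,"ay":0,"az":0},{"x":-0.3,"y":0,"z":-0.52,"ax":0,"ay":0,"az":0},{"x":-0.4,"y":0,"z":-0.7,"ax":0,"ay":0,"az":0},{"x":-0.5,"y":0,"z":-0.87,"ax":0,"ay":0,"az":0}]}}

```text
time: 6.82
tool_pos: [0.5642, -0.0114, 0.0873]
tool_rot: [0.189, 0.65, 0.716, -0.17]
contact_force: [2.7, 1.3, -5.9]
gripper_width: -0.001
```

```bash
python3 -c "
from g import *
from h import *
show()
from plant import cams
for n in('side','top'):
    f=cams.grab_frame(n);np.savez(n+'4.npz',**f);p=proj(f,cur()[1]);print(n,p)
    x,y=(p-[80,90]).astype(int);cv2.imwrite(f'pics/{n}4.png',(255*(cv2.resize(f['img'][y:y+150,x:x+160],None,fx=4,fy=4,interpolation=cv2.INTER_CUBIC)/255.)**.5).astype('uint8'))"
```

```text
t 6.82 tcp [ 0.5642 -0.0114  0.0873] hood [-0.0124  0.0134  0.0873] F [ 2.75  1.33 -5.9 ] q [-0.524  0.408  1.722  0.802  1.739 -0.797] grip -0.001
[[-0.083, 0.995, 0.049], [0.866, 0.096, -0.49], [-0.492, 0.002, -0.87]]
side [351.80118926 251.6817722 ]
top [328.95670271 235.01964489]
```

View pics/top4.png

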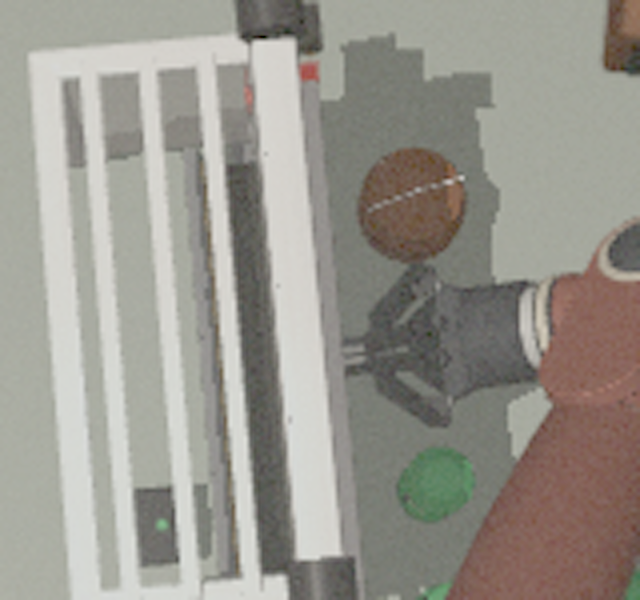

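View pics/side4.png

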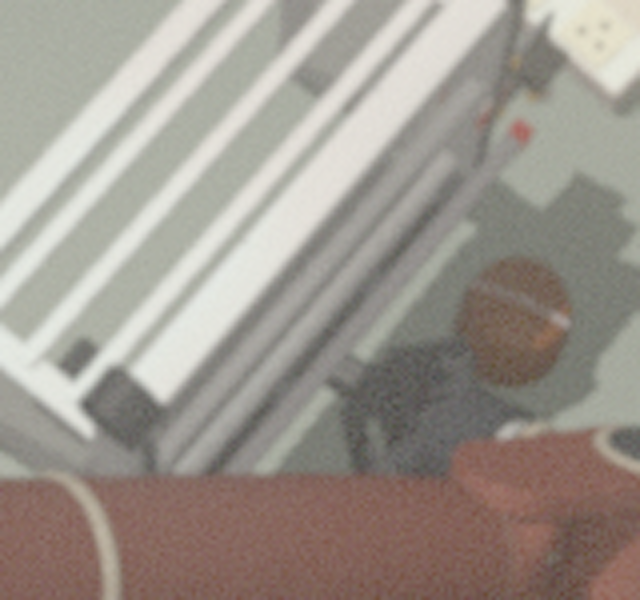

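The sash is rising on the fingers, with the red rail tip now at side-crop (520,130), and the jar is clear. Continuing.

>>> {"method": "drive_tool", "body": {"series": [{"x":-0.1,"y":0,"z":-0.17,"ax":0,"ay":0,"az":0},{"x":-0.2,"y":0,"z":-0.35,"ax":0,"ay":0,"az":0},{"x":-0.3,"y":0,"z":-0.52,"ax":0,"ay":0,"az":0},{"x":-0.4,"y":0,"z":-0.7,"ax":0,"ay":0,"az":0},{"x":-0.5,"y":0,"z":-0.87,"ax":0,"ay":0,"az":0}]}}

```text
time: 7.33
tool_pos: [0.5641, -0.0115, 0.1123]
tool_rot: [0.189, 0.65, 0.716, -0.17]
contact_force: [2.6, -0.2, -5.0]
gripper_width: 0.0
```

>>> {"method": "drive_tool", "body": {"series": [{"x":-0.1,"y":0,"z":-0.17,"ax":0,"ay":0,"az":0},{"x":-0.2,"y":0,"z":-0.35,"ax":0,"ay":0,"az":0},{"x":-0.3,"y":0,"z":-0.52,"ax":0,"ay":0,"az":0},{"x":-0.4,"y":0,"z":-0.7,"ax":0,"ay":0,"az":0},{"x":-0.5,"y":0,"z":-0.87,"ax":0,"ay":0,"az":0}]}}

```text
time: 7.75
tool_pos: [0.5639, -0.0117, 0.137]
tool_rot: [0.189, 0.65, 0.716, -0.171]
contact_force: [2.6, 0.9, -7.8]
gripper_width: 0.001
```

>>> {"method": "drive_tool", "body": {"series": [{"x":-0.07,"y":0,"z":-0.12,"ax":0,"ay":0,"az":0},{"x":-0.14,"y":0,"z":-0.24,"ax":0,"ay":0,"az":0},{"x":-0.2,"y":0,"z":-0.35,"ax":0,"ay":0,"az":0}]}}

```text
time: 8.0
tool_pos: [0.5639, -0.0117, 0.1471]
tool_rot: [0.189, 0.65, 0.716, -0.171]
contact_force: [2.6, 0.3, -6.9]
gripper_width: 0.001
```

>>> {"method": "drive_tool", "body": {"series": [{"x":-0.04,"y":0,"z":-0.07,"ax":0,"ay":0,"az":0},{"x":-0.08,"y":0,"z":-0.14,"ax":0,"ay":0,"az":0},{"x":-0.12,"y":0,"z":-0.21,"ax":0,"ay":0,"az":0}]}}

```text
time: 8.25
tool_pos: [0.564, -0.0117, 0.1532]
tool_rot: [0.189, 0.65, 0.716, -0.17]
contact_force: [1.5, 0.4, -5.5]
gripper_width: 0.005
```

>>> {"method": "drive_tool", "body": {"series": [{"x":-0.02,"y":0,"z":-0.035,"ax":0,"ay":0,"az":0},{"x":-0.04,"y":0,"z":-0.07,"ax":0,"ay":0,"az":0}]}}

```text
time: 8.42
tool_pos: [0.564, -0.0118, 0.1552]
tool_rot: [0.189, 0.65, 0.716, -0.17]
contact_force: [0.5, 1.4, -5.8]
gripper_width: 0.0
```

>>> {"method": "drive_tool", "body": {"series": [{"x":-0.02,"y":0,"z":-0.035,"ax":0,"ay":0,"az":0},{"x":-0.04,"y":0,"z":-0.07,"ax":0,"ay":0,"az":0}]}}

```text
time: 8.58
tool_pos: [0.564, -0.0118, 0.157]
tool_rot: [0.189, 0.65, 0.716, -0.171]
contact_force: [1.0, 1.5, -5.5]
gripper_width: 0.002
```

>>> {"method": "drive_tool", "body": {"series": [{"x":-0.02,"y":0,"z":-0.035,"ax":0,"ay":0,"az":0},{"x":-0.04,"y":0,"z":-0.07,"ax":0,"ay":0,"az":0}]}}

```text
time: 8.75
tool_pos: [0.564, -0.0118, 0.1591]
tool_rot: [0.189, 0.65, 0.716, -0.17]
contact_force: [-0.0, 1.4, -4.7]
gripper_width: -0.002
```

>>> {"method": "drive_tool", "body": {"series": [{"x":-0.02,"y":0,"z":-0.035,"ax":0,"ay":0,"az":0},{"x":-0.03,"y":0,"z":-0.06,"ax":0,"ay":0,"az":0}]}}

```text
time: 8.92
tool_pos: [0.564, -0.0118, 0.1608]
tool_rot: [0.189, 0.65, 0.716, -0.171]
contact_force: [0.7, 0.3, -5.1]
gripper_width: -0.002
```

>>> {"method": "drive_tool", "body": {"series": [{"x":-0.02,"y":0,"z":-0.035,"ax":0,"ay":0,"az":0},{"x":-0.04,"y":0,"z":-0.07,"ax":0,"ay":0,"az":0}]}}

```text
time: 9.08
tool_pos: [0.564, -0.0118, 0.1628]
tool_rot: [0.189, 0.65, 0.716, -0.171]
contact_force: [0.3, 0.2, -5.3]
gripper_width: -0.003
```

>>> {"method": "drive_tool", "body": {"series": [{"x":-0.02,"y":0,"z":-0.035,"ax":0,"ay":0,"az":0},{"x":-0.04,"y":0,"z":-0.07,"ax":0,"ay":0,"az":0}]}}

```text
time: 9.25
tool_pos: [0.564, -0.0118, 0.1648]
tool_rot: [0.189, 0.65, 0.716, -0.171]
contact_force: [-0.0, -0.1, -5.5]
gripper_width: 0.002
```

>>> {"method": "drive_tool", "body": {"series": [{"x":-0.02,"y":0,"z":-0.035,"ax":0,"ay":0,"az":0},{"x":-0.04,"y":0,"z":-0.07,"ax":0,"ay":0,"az":0}]}}

```text
time: 9.42
tool_pos: [0.564, -0.0118, 0.1669]
tool_rot: [0.189, 0.65, 0.716, -0.17]
contact_force: [-0.7, -0.0, -4.5]
gripper_width: 0.002
```

>>> {"method": "drive_tool", "body": {"series": [{"x":-0.02,"y":0,"z":-0.035,"ax":0,"ay":0,"az":0},{"x":-0.04,"y":0,"z":-0.07,"ax":0,"ay":0,"az":0}]}}

```text
time: 9.58
tool_pos: [0.5641, -0.0118, 0.1691]
tool_rot: [0.189, 0.65, 0.716, -0.17]
contact_force: [-1.3, 0.2, -4.5]
gripper_width: -0.002
```

>>> {"method": "drive_tool", "body": {"series": [{"x":-0.02,"y":0,"z":-0.035,"ax":0,"ay":0,"az":0},{"x":-0.04,"y":0,"z":-0.07,"ax":0,"ay":0,"az":0}]}}

```text
time: 9.75
tool_pos: [0.564, -0.0119, 0.1703]
tool_rot: [0.189, 0.65, 0.716, -0.171]
contact_force: [1.0, 1.4, -9.9]
gripper_width: -0.001
```

>>> {"method": "drive_tool", "body": {"series": [{"x":-0.01,"y":0,"z":-0.015,"ax":0,"ay":0,"az":0}]}}

```text
time: 9.83
tool_pos: [0.564, -0.0118, 0.1703]
tool_rot: [0.189, 0.65, 0.716, -0.171]
contact_force: [1.4, 0.4, -10.8]
gripper_width: 0.002
```

The buffer is felt: height stalled at 0.1703 and force rose to about 10 N. Easing back.

>>> {"method": "drive_tool", "body": {"series": [{"x":0.02,"y":0,"z":0.035,"ax":0,"ay":0,"az":0},{"x":0.04,"y":0,"z":0.07,"ax":0,"ay":0,"az":0},{"x":0.06,"y":0,"z":0.105,"ax":0,"ay":0,"az":0},{"x":0.08,"y":0,"z":0.14,"ax":0,"ay":0,"az":0},{"x":0.1,"y":0,"z":0.175,"ax":0,"ay":0,"az":0}]}}

```text
time: 10.25
tool_pos: [0.5642, -0.0119, 0.1667]
tool_rot: [0.189, 0.65, 0.716, -0.17]
contact_force: [-1.0, 0.0, -3.5]
gripper_width: 0.001
```

>>> {"method": "drive_tool", "body": {"series": [{"x":0.02,"y":0,"z":0.035,"ax":0,"ay":0,"az":0},{"x":0.04,"y":0,"z":0.07,"ax":0,"ay":0,"az":0},{"x":0.06,"y":0,"z":0.105,"ax":0,"ay":0,"az":0}]}}

```text
time: 10.5
tool_pos: [0.5645, -0.0118, 0.164]
tool_rot: [0.189, 0.651, 0.716, -0.17]
contact_force: [-0.2, -0.3, -1.1]
gripper_width: -0.001
```

>>> {"method": "drive_tool", "body": {"series": [{"x":0.06,"y":0,"z":0.105,"ax":0,"ay":0,"az":0},{"x":0.12,"y":0,"z":0.21,"ax":0,"ay":0,"az":0},{"x":0.18,"y":0,"z":0.31,"ax":0,"ay":0,"az":0},{"x":0.24,"y":0,"z":0.42,"ax":0,"ay":0,"az":0},{"x":0.24,"y":0,"z":0.42,"ax":0,"ay":0,"az":0}]}}

```text
time: 10.92
tool_pos: [0.5638, -0.0116, 0.1503]
tool_rot: [0.188, 0.65, 0.716, -0.171]
contact_force: [-0.5, -0.9, 0.7]
gripper_width: -0.001
```

>>> {"method": "drive_tool", "body": {"series": [{"x":0,"y":0,"z":0,"ax":0,"ay":0,"az":0},{"x":0,"y":0,"z":0,"ax":0,"ay":0,"az":0},{"x":0,"y":0,"z":0,"ax":0,"ay":0,"az":0}]}}

```text
time: 11.17
tool_pos: [0.5642, -0.0118, 0.1513]
tool_rot: [0.189, 0.65, 0.716, -0.17]
contact_force: [-0.5, -0.2, -0.3]
gripper_width: -0.002
```

```bash
python3 -c "
from g import *
from h import *
show()
from plant import cams
for n in('side','top'):
    f=cams.grab_frame(n);np.savez(n+'5.npz',**f);p=proj(f,cur()[1]);print(n,p)
    x,y=(p-[80,90]).astype(int);cv2.imwrite(f'pics/{n}5.png',(255*(cv2.resize(f['img'][y:y+150,x:x+160],None,fx=4,fy=4,interpolation=cv2.INTER_CUBIC)/255.)**.5).astype('uint8'))"
```

```text
t 11.17 tcp [ 0.5642 -0.0118  0.1513] hood [-0.0128  0.0134  0.1513] F [-0.46 -0.22 -0.33] q [-0.524  0.311  1.717  0.817  1.809 -0.722] grip -0.002
[[-0.083, 0.995, 0.049], [0.866, 0.096, -0.49], [-0.492, 0.002, -0.87]]
side [352.78166444 245.12685215]
top [329.73251535 232.45241164]
```

View pics/top5.png

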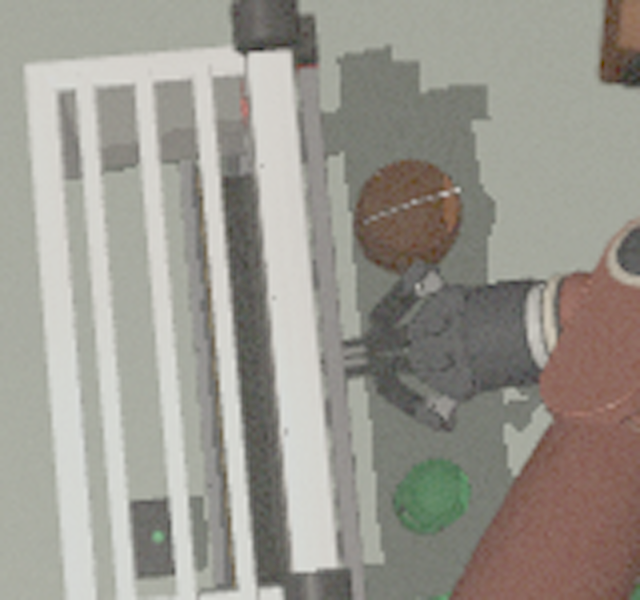

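View pics/side5.png

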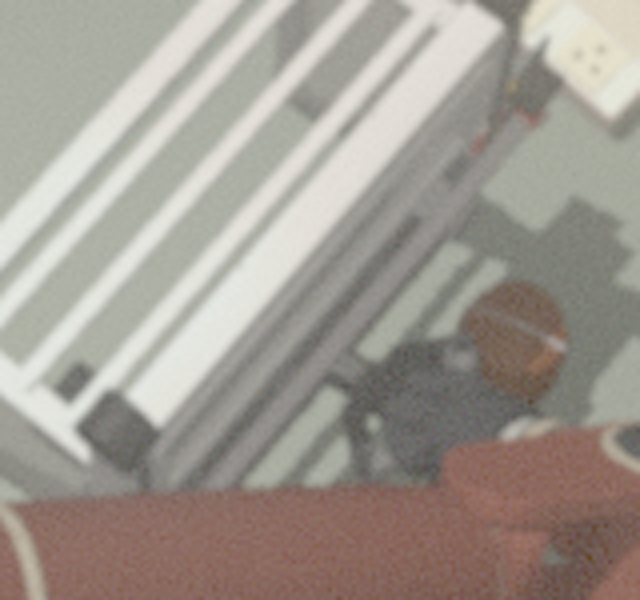

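The sash holds with no force on the fingers, 14 mm below it. I'll pull the fingers out and move over behind the lantern.

```bash
python3 -c "
from g import *
from h import *
a=plane(load('top5'),(357,266),.13);print(a,toH(a))
plan(H(-.17,.0134,.16));plan(H(-.17,.115,.2),target(45,15,-1))"
```

```text
[ 0.46757983 -0.09429266  0.13      ] [-0.08589341  0.11736343  0.13      ]
shift [-5.64 -0.01  2.79] 
shift [-6.43 -4.08  1.39] turn [-1.78 -3.08 -2.39]
```

>>> {"method": "drive_tool", "body": {"series": [{"x":-0.9,"y":0,"z":0.5,"ax":0,"ay":0,"az":0},{"x":-2,"y":0,"z":1.1,"ax":0,"ay":0,"az":0},{"x":-3.2,"y":0,"z":1.8,"ax":0,"ay":0,"az":0},{"x":-4.4,"y":0,"z":2.4,"ax":0,"ay":0,"az":0},{"x":-5.4,"y":0,"z":2.7,"ax":0,"ay":0,"az":0}]}}

```text
time: 11.68
tool_pos: [0.5784, -0.1639, 0.1582]
tool_rot: [0.189, 0.651, 0.716, -0.171]
contact_force: [0.1, -0.8, 0.0]
gripper_width: -0.001
```

```bash
python3 -c "
from g import *
from h import *
show()
plan(H(-.17,.115,.2),target(45,15,-1))
from plant import cams
for n in('side','top'):
    f=cams.grab_frame(n);np.savez(n+'6.npz',**f);
    cv2.imwrite(f'pics/{n}6.png',(255*(f['img']/255.)**.6).astype('uint8'))"
```

```text
t 11.68 tcp [ 0.5784 -0.1639  0.1582] hood [-0.1655  0.0135  0.1582] F [ 0.15 -0.79  0.03] q [-0.696  0.475  1.488  0.725  1.965 -0.791] grip -0.001
[[-0.082, 0.995, 0.047], [0.867, 0.095, -0.49], [-0.492, 0.001, -0.871]]
shift [-0.97 -4.06 -1.37] turn [-1.8  -3.09 -2.39]
```

View pics/top6.png

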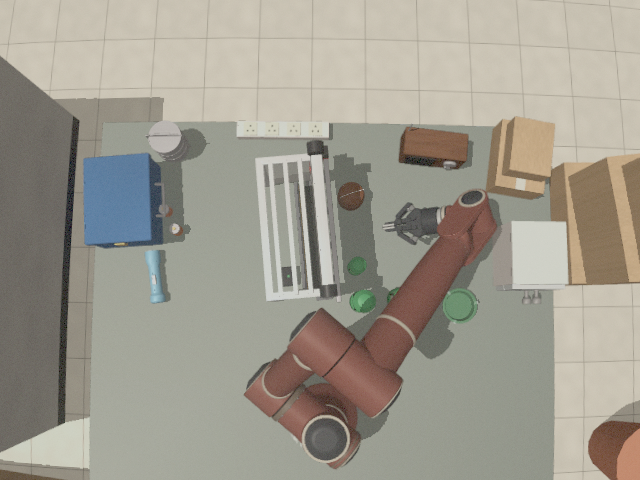

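View pics/side6.png

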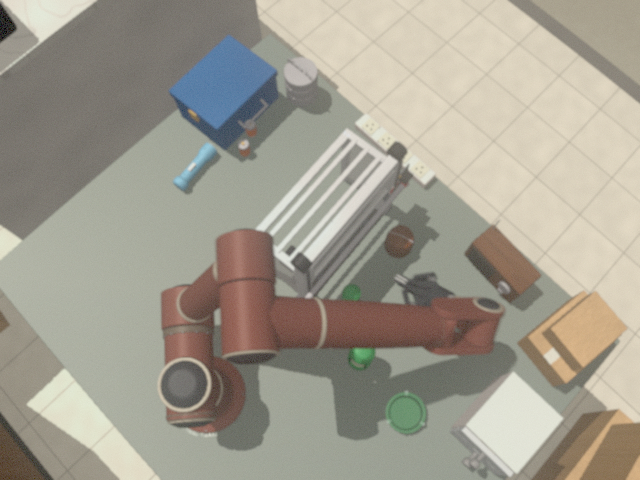

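The sash stays up with the gripper away. Now I'll lean the tool steeper, yaw it and go behind the lantern at (357,266), above the tops first.

>>> {"method": "drive_tool", "body": {"series": [{"x":-0.4,"y":-0.4,"z":-0.7,"ax":-0.3,"ay":-0.6,"az":-0.4},{"x":-0.7,"y":-1.3,"z":-1.4,"ax":-0.7,"ay":-1.2,"az":-0.9},{"x":-0.8,"y":-2.3,"z":-1.4,"ax":-1.1,"ay":-1.9,"az":-1.5},{"x":-0.9,"y":-3.2,"z":-1.4,"ax":-1.5,"ay":-2.6,"az":-2},{"x":-1,"y":-4,"z":-1.4,"ax":-1.8,"ay":-3.1,"az":-2.4}], "hand": 0.2}}

```text
time: 12.2
tool_pos: [0.4787, -0.1754, 0.2024]
tool_rot: [0.317, 0.525, 0.759, -0.219]
contact_force: [0.2, 0.8, 0.4]
gripper_width: 0.2
```

```bash
python3 -c "
from g import *
from h import *
show()
plan(H(-.165,.117,.1),target(45,15,-1));plan(H(-.165,.117,.028),target(45,15,-1))
from plant import cams
for n in('side','top'):
    f=cams.grab_frame(n);np.savez(n+'7.npz',**f);print(proj(f,cur()[1]))
    cv2.imwrite(f'pics/{n}7.png',(255*(f['img']/255.)**.6).astype('uint8'))"
```

```text
t 12.2 tcp [ 0.4787 -0.1754  0.2024] hood [-0.1677  0.1139  0.2024] F [0.22 0.84 0.41] q [-0.694  0.209  1.63   0.389  1.983 -1.025] grip 0.2
[[-0.248, 0.935, 0.252], [0.658, 0.353, -0.665], [-0.711, 0.001, -0.703]]
shift [ 3.01 -0.09  2.78] turn [0.05 0.07 0.04]
shift [ 5.06 -0.1   4.81] turn [0.05 0.07 0.04]
[375.60459262 304.27095668]
[387.22897251 260.6060262 ]
```

View pics/top7.png

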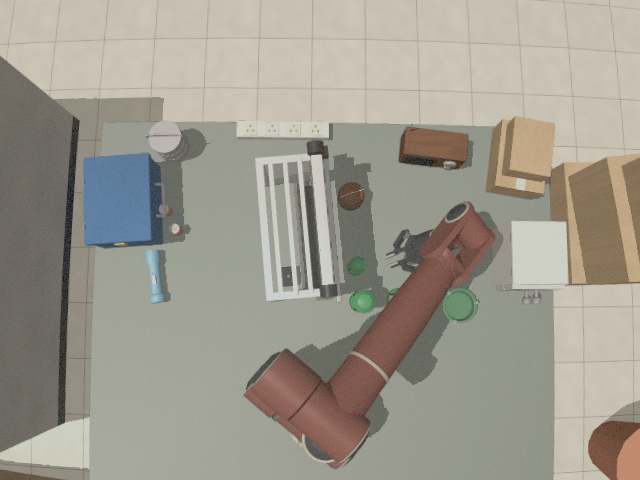

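View pics/side7.png

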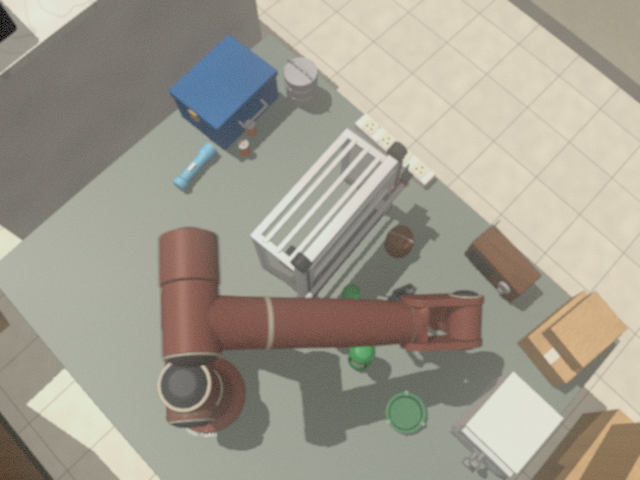

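>>> {"method": "drive_tool", "body": {"series": [{"x":0.8,"y":0,"z":0.8,"ax":0,"ay":0,"az":0},{"x":1.7,"y":0,"z":1.6,"ax":0,"ay":0,"az":0},{"x":2.6,"y":-0.1,"z":2.4,"ax":0,"ay":0,"az":0},{"x":3.4,"y":-0.1,"z":3.2,"ax":0,"ay":0,"az":0},{"x":4,"y":-0.1,"z":3.8,"ax":0,"ay":0,"az":0}]}}

```text
time: 12.72
tool_pos: [0.4753, -0.1721, 0.0604]
tool_rot: [0.313, 0.527, 0.759, -0.218]
contact_force: [-1.1, 0.4, 0.5]
gripper_width: 0.203
```

```bash
python3 -c "
from g import *
from h import *
show()
plan(H(-.155,.117,.03),target(45,15,-1))
from plant import cams
for n in('side','top'):
    f=cams.grab_frame(n);np.savez(n+'8.npz',**f);p=proj(f,cur()[1]);print(n,p)
    x,y=(p-[80,75]).astype(int);cv2.imwrite(f'pics/{n}8.png',(255*(cv2.resize(f['img'][y:y+150,x:x+160],None,fx=4,fy=4,interpolation=cv2.INTER_CUBIC)/255.)**.5).astype('uint8'))"
```

```text
t 12.72 tcp [ 0.4753 -0.1721  0.0604] hood [-0.1641  0.1169  0.0604] F [-1.15  0.35  0.49] q [-0.695  0.38   1.691  0.366  1.774 -1.109] grip 0.203
[[-0.248, 0.937, 0.245], [0.664, 0.348, -0.662], [-0.706, -0.002, -0.709]]
shift [1.11 0.09 0.61] turn [-0.01 -0.02  0.02]
side [369.45835889 315.15219387]
top [379.97582467 265.82975247]
```

View pics/top8.png

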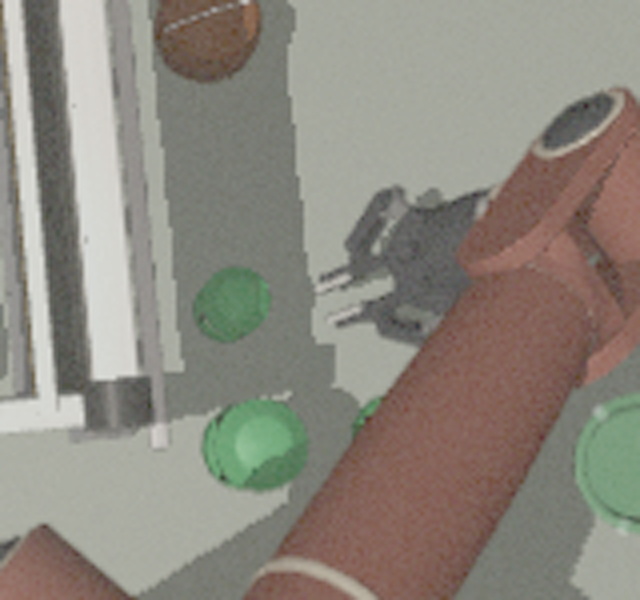

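View pics/side8.png

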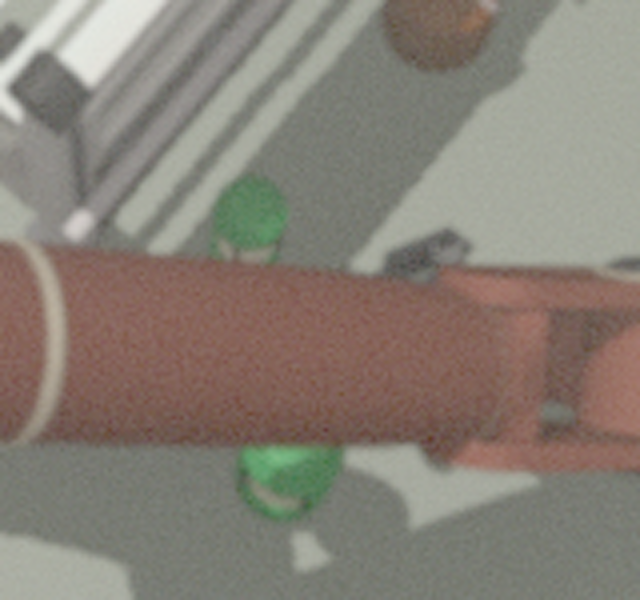

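>>> {"method": "drive_tool", "body": {"series": [{"x":0.3,"y":0,"z":0.3,"ax":0,"ay":0,"az":0},{"x":0.6,"y":0,"z":0.6,"ax":0,"ay":0,"az":0},{"x":0.85,"y":0,"z":0.85,"ax":0,"ay":0,"az":0},{"x":1.2,"y":0.13,"z":0.51,"ax":0,"ay":0,"az":0},{"x":1.5,"y":0.25,"z":0.2,"ax":0,"ay":0,"az":0}]}}

```text
time: 13.23
tool_pos: [0.4738, -0.1492, 0.0334]
tool_rot: [0.315, 0.527, 0.759, -0.219]
contact_force: [1.6, 0.1, 0.6]
gripper_width: 0.2
```

```bash
python3 -c "
from g import *
show()
plan(H(-.11,.117,.03),target(45,15,-1))"
```

```text
t 13.23 tcp [ 0.4738 -0.1492  0.0334] hood [-0.1412  0.1163  0.0334] F [1.56 0.1  0.58] q [-0.669  0.393  1.728  0.379  1.716 -1.107] grip 0.2
[[-0.246, 0.937, 0.247], [0.662, 0.349, -0.663], [-0.708, -0.0, -0.706]]
shift [ 0.95  0.3  -0.76] turn [0.01 0.01 0.01]
```

>>> {"method": "drive_tool", "body": {"series": [{"x":0.15,"y":0.05,"z":-0.07,"ax":0,"ay":0,"az":0},{"x":0.3,"y":0.09,"z":-0.2,"ax":0,"ay":0,"az":0},{"x":0.4,"y":0.13,"z":-0.3,"ax":0,"ay":0,"az":0},{"x":0.5,"y":0.17,"z":-0.4,"ax":0,"ay":0,"az":0},{"x":0.6,"y":0.2,"z":-0.5,"ax":0,"ay":0,"az":0}]}}

```text
time: 13.65
tool_pos: [0.4719, -0.13, 0.032]
tool_rot: [0.316, 0.527, 0.758, -0.219]
contact_force: [0.5, -2.2, 0.8]
gripper_width: 0.195
```

>>> {"method": "drive_tool", "body": {"series": [{"x":0.07,"y":0.03,"z":-0.07,"ax":0,"ay":0,"az":0},{"x":0.14,"y":0.05,"z":-0.14,"ax":0,"ay":0,"az":0},{"x":0.21,"y":0.08,"z":-0.21,"ax":0,"ay":0,"az":0}]}}

```text
time: 13.9
tool_pos: [0.4714, -0.1229, 0.032]
tool_rot: [0.316, 0.527, 0.758, -0.219]
contact_force: [0.4, -3.1, 0.8]
gripper_width: 0.202
```

```bash
python3 -c "
from g import *
from h import *
show()
from plant import cams
for n in('top',):
    f=cams.grab_frame(n);np.savez(n+'9.npz',**f);p=proj(f,cur()[1]);print(n,p)
    x,y=(p-[80,75]).astype(int);cv2.imwrite(f'pics/{n}9.png',(255*(cv2.resize(f['img'][y:y+150,x:x+160],None,fx=4,fy=4,interpolation=cv2.INTER_CUBIC)/255.)**.5).astype('uint8'))"
```

```text
t 13.9 tcp [ 0.4714 -0.1229  0.032 ] hood [-0.1147  0.1163  0.032 ] F [ 0.43 -3.07  0.76] q [-0.637  0.365  1.768  0.398  1.693 -1.088] grip 0.202
[[-0.246, 0.937, 0.248], [0.661, 0.349, -0.665], [-0.709, 0.001, -0.705]]
top [363.49362994 267.07949696]
```

View pics/top9.png

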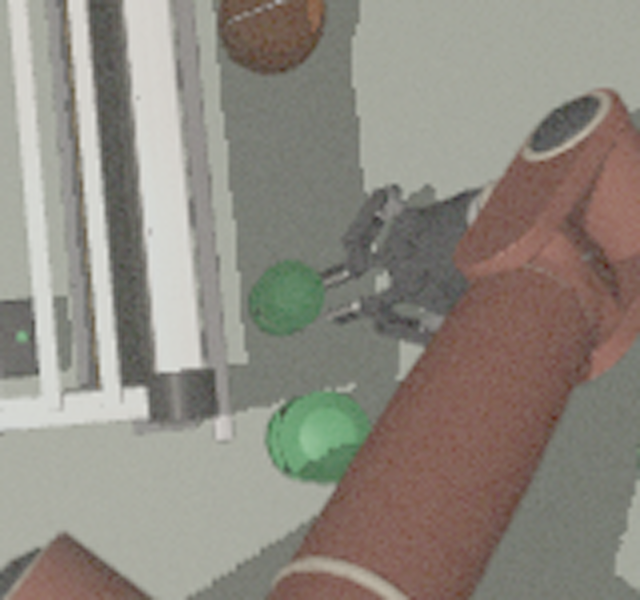

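Contact at about 3 N, with the lantern (crop 287,297) cradled by the tips. Pushing on.

>>> {"method": "drive_tool", "body": {"series": [{"x":0.14,"y":0.05,"z":-0.14,"ax":0,"ay":0,"az":0},{"x":0.28,"y":0.1,"z":-0.28,"ax":0,"ay":0,"az":0},{"x":0.42,"y":0.16,"z":-0.42,"ax":0,"ay":0,"az":0},{"x":0.56,"y":0.21,"z":-0.56,"ax":0,"ay":0,"az":0},{"x":0.7,"y":0.26,"z":-0.7,"ax":0,"ay":0,"az":0}]}}

```text
time: 14.37
tool_pos: [0.4684, -0.0965, 0.0318]
tool_rot: [0.315, 0.527, 0.759, -0.219]
contact_force: [1.7, -3.8, 2.5]
gripper_width: 0.198
```

```bash
python3 -c "
from g import *
from h import *
show()
from plant import cams
for n in('top',):
    f=cams.grab_frame(n);np.savez(n+'10.npz',**f);p=proj(f,cur()[1]);print(n,p)
    x,y=(p-[80,75]).astype(int);cv2.imwrite(f'pics/{n}10.png',(255*(cv2.resize(f['img'][y:y+150,x:x+160],None,fx=4,fy=4,interpolation=cv2.INTER_CUBIC)/255.)**.5).astype('uint8'))"
```

```text
t 14.37 tcp [ 0.4684 -0.0965  0.0318] hood [-0.0882  0.1167  0.0318] F [ 1.7  -3.78  2.49] q [-0.605  0.337  1.806  0.418  1.674 -1.067] grip 0.198
[[-0.247, 0.937, 0.248], [0.661, 0.35, -0.664], [-0.709, 0.0, -0.706]]
top [354.9477501  267.98689255]
```

View pics/top10.png

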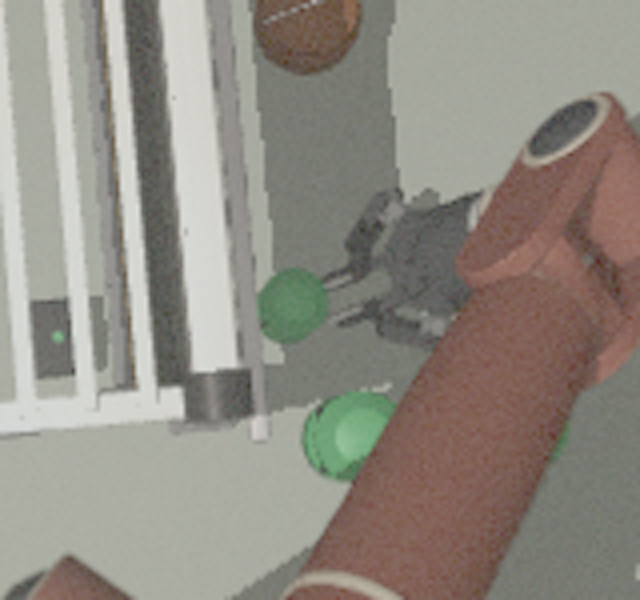

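```bash
python3 -c "
from g import *
from h import *
print(toH(plane(load('top10'),(274+292/4,192+304/4),.13)))"
```

```text
[-0.05574699  0.12082746  0.13      ]
```

>>> {"method": "drive_tool", "body": {"series": [{"x":0.14,"y":0.05,"z":-0.14,"ax":0,"ay":0,"az":0},{"x":0.28,"y":0.09,"z":-0.28,"ax":0,"ay":0,"az":0},{"x":0.42,"y":0.14,"z":-0.42,"ax":0,"ay":0,"az":0},{"x":0.56,"y":0.18,"z":-0.56,"ax":0,"ay":0,"az":0},{"x":0.7,"y":0.22,"z":-0.7,"ax":0,"ay":0,"az":0}]}}

```text
time: 14.83
tool_pos: [0.4647, -0.0713, 0.0315]
tool_rot: [0.315, 0.527, 0.759, -0.219]
contact_force: [1.8, -3.1, 1.4]
gripper_width: 0.2
```

>>> {"method": "drive_tool", "body": {"series": [{"x":0.14,"y":0.05,"z":-0.14,"ax":0,"ay":0,"az":0},{"x":0.28,"y":0.09,"z":-0.28,"ax":0,"ay":0,"az":0},{"x":0.42,"y":0.14,"z":-0.42,"ax":0,"ay":0,"az":0},{"x":0.56,"y":0.18,"z":-0.56,"ax":0,"ay":0,"az":0},{"x":0.7,"y":0.22,"z":-0.7,"ax":0,"ay":0,"az":0}]}}

```text
time: 15.25
tool_pos: [0.461, -0.0462, 0.0314]
tool_rot: [0.315, 0.526, 0.759, -0.219]
contact_force: [1.0, -3.9, 1.4]
gripper_width: 0.199
```

```bash
python3 -c "
from g import *
from h import *
show()
from plant import cams
for n in('side','top',):
    f=cams.grab_frame(n);np.savez(n+'11.npz',**f);p=proj(f,cur()[1]);print(n,p)
    x,y=(p-[80,75]).astype(int);cv2.imwrite(f'pics/{n}11.png',(255*(cv2.resize(f['img'][y:y+150,x:x+160],None,fx=4,fy=4,interpolation=cv2.INTER_CUBIC)/255.)**.5).astype('uint8'))"
```

```text
t 15.25 tcp [ 0.461  -0.0462  0.0314] hood [-0.0374  0.1194  0.0314] F [ 1.02 -3.86  1.44] q [-0.54   0.284  1.876  0.457  1.637 -1.023] grip 0.199
[[-0.248, 0.937, 0.247], [0.661, 0.35, -0.664], [-0.708, -0.001, -0.706]]
side [334.36311173 289.76568394]
top [339.01711241 270.17732034]
```

View pics/top11.png

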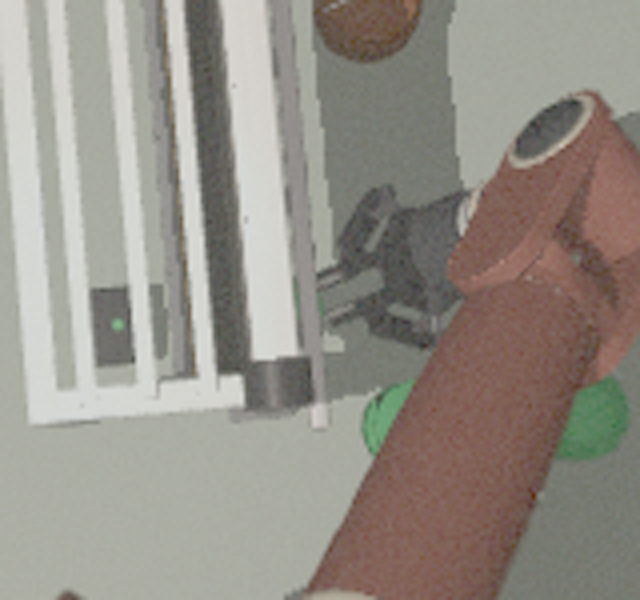

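View pics/side11.png

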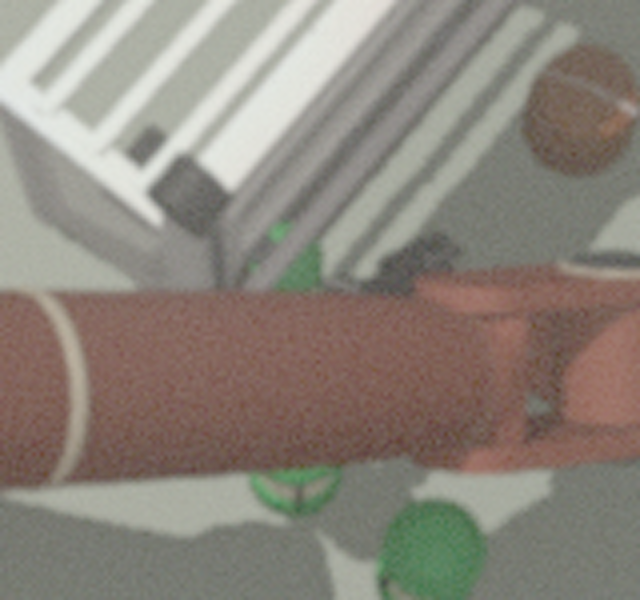

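>>> {"method": "drive_tool", "body": {"series": [{"x":0.14,"y":0.06,"z":-0.14,"ax":0,"ay":0,"az":0},{"x":0.28,"y":0.12,"z":-0.28,"ax":0,"ay":0,"az":0},{"x":0.42,"y":0.19,"z":-0.42,"ax":0,"ay":0,"az":0},{"x":0.56,"y":0.25,"z":-0.56,"ax":0,"ay":0,"az":0},{"x":0.7,"y":0.31,"z":-0.7,"ax":0,"ay":0,"az":0}]}}

```text
time: 15.77
tool_pos: [0.4598, -0.0203, 0.0313]
tool_rot: [0.315, 0.527, 0.759, -0.219]
contact_force: [0.3, -2.2, -0.4]
gripper_width: 0.197
```

>>> {"method": "drive_tool", "body": {"series": [{"x":0.1,"y":0.04,"z":-0.1,"ax":0,"ay":0,"az":0},{"x":0.19,"y":0.08,"z":-0.19,"ax":0,"ay":0,"az":0},{"x":0.27,"y":0.11,"z":-0.27,"ax":0,"ay":0,"az":0},{"x":0.34,"y":0.14,"z":-0.34,"ax":0,"ay":0,"az":0}]}}

```text
time: 16.1
tool_pos: [0.4589, -0.008, 0.0314]
tool_rot: [0.315, 0.527, 0.759, -0.219]
contact_force: [0.3, -2.6, -0.4]
gripper_width: 0.198
```

```bash
python3 -c "
from g import *
from h import *
show()
from plant import cams
for n in('side','top',):
    f=cams.grab_frame(n);np.savez(n+'12.npz',**f);p=proj(f,cur()[1]);print(n,p)
    x,y=(p-[80,75]).astype(int);cv2.imwrite(f'pics/{n}12.png',(255*(cv2.resize(f['img'][y:y+150,x:x+160],None,fx=4,fy=4,interpolation=cv2.INTER_CUBIC)/255.)**.5).astype('uint8'))"
```

```text
t 16.1 tcp [ 0.4589 -0.008   0.0314] hood [0.0008 0.1179 0.0314] F [ 0.3  -2.63 -0.44] q [-0.483  0.252  1.915  0.491  1.608 -0.985] grip 0.198
[[-0.247, 0.937, 0.248], [0.661, 0.35, -0.664], [-0.708, -0.0, -0.706]]
side [324.69881617 281.26449373]
top [326.9936011  270.62487582]
```

View pics/top12.png

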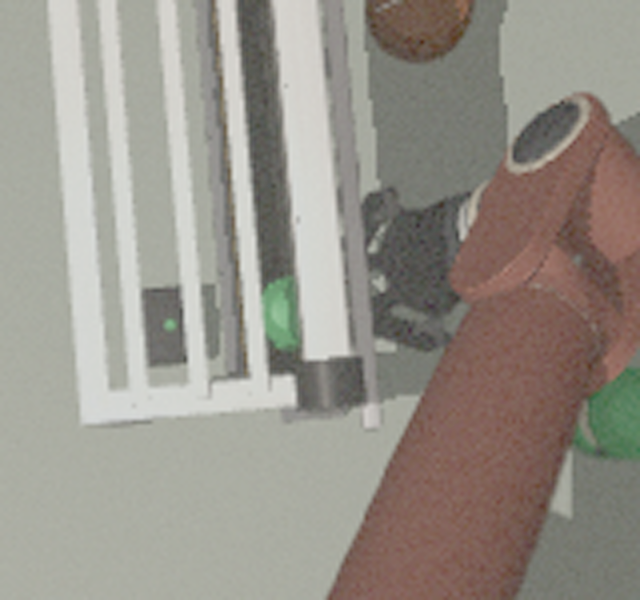

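View pics/side12.png

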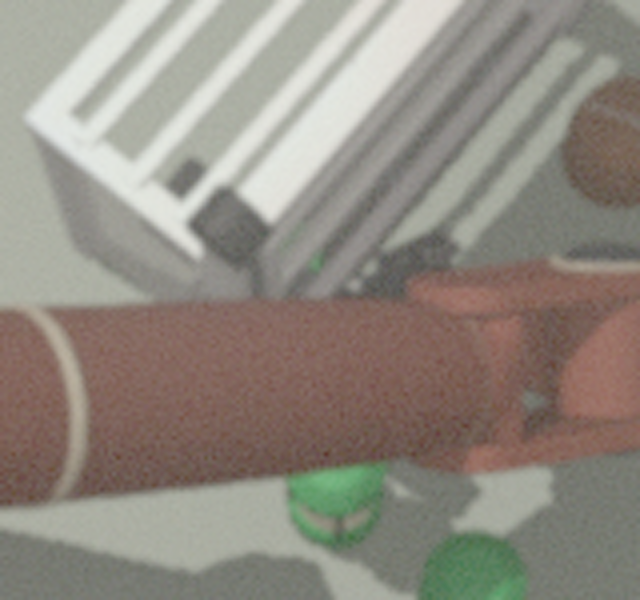

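>>> {"method": "drive_tool", "body": {"series": [{"x":0.04,"y":0.02,"z":-0.04,"ax":0,"ay":0,"az":0},{"x":0.08,"y":0.03,"z":-0.08,"ax":0,"ay":0,"az":0},{"x":0.12,"y":0.05,"z":-0.12,"ax":0,"ay":0,"az":0},{"x":0.16,"y":0.06,"z":-0.16,"ax":0,"ay":0,"az":0}]}}

```text
time: 16.53
tool_pos: [0.4585, -0.0026, 0.0314]
tool_rot: [0.315, 0.527, 0.759, -0.219]
contact_force: [0.4, -2.0, 0.3]
gripper_width: 0.199
```

>>> {"method": "drive_tool", "body": {"series": [{"x":0.03,"y":0.01,"z":-0.03,"ax":0,"ay":0,"az":0},{"x":0.05,"y":0.02,"z":-0.05,"ax":0,"ay":0,"az":0}]}}

```text
time: 16.7
tool_pos: [0.4583, -0.0006, 0.0314]
tool_rot: [0.315, 0.527, 0.759, -0.219]
contact_force: [-0.4, -2.2, -0.4]
gripper_width: 0.199
```

>>> {"method": "drive_tool", "body": {"series": [{"x":0.03,"y":0.01,"z":-0.03,"ax":0,"ay":0,"az":0},{"x":0.05,"y":0.02,"z":-0.05,"ax":0,"ay":0,"az":0}]}}

```text
time: 16.87
tool_pos: [0.4581, 0.0012, 0.0314]
tool_rot: [0.315, 0.527, 0.759, -0.219]
contact_force: [0.4, -1.6, 1.1]
gripper_width: 0.201
```

>>> {"method": "drive_tool", "body": {"series": [{"x":0.03,"y":0.01,"z":-0.03,"ax":0,"ay":0,"az":0},{"x":0.05,"y":0.02,"z":-0.05,"ax":0,"ay":0,"az":0}]}}

```text
time: 17.03
tool_pos: [0.458, 0.0031, 0.0314]
tool_rot: [0.315, 0.527, 0.759, -0.219]
contact_force: [-0.9, -1.8, 1.0]
gripper_width: 0.202
```

>>> {"method": "drive_tool", "body": {"series": [{"x":0.03,"y":0.01,"z":-0.03,"ax":0,"ay":0,"az":0},{"x":0.05,"y":0.02,"z":-0.05,"ax":0,"ay":0,"az":0}]}}

```text
time: 17.2
tool_pos: [0.4578, 0.0049, 0.0314]
tool_rot: [0.315, 0.527, 0.759, -0.219]
contact_force: [0.0, -2.3, 0.8]
gripper_width: 0.198
```

>>> {"method": "drive_tool", "body": {"series": [{"x":0.03,"y":0.01,"z":-0.03,"ax":0,"ay":0,"az":0},{"x":0.05,"y":0.02,"z":-0.05,"ax":0,"ay":0,"az":0}]}}

```text
time: 17.37
tool_pos: [0.4581, 0.0056, 0.0314]
tool_rot: [0.316, 0.526, 0.758, -0.219]
contact_force: [-0.2, -8.9, 1.5]
gripper_width: 0.203
```

The lantern touched the rail: force rose to 8.9 N and it stopped. Backing off.

>>> {"method": "drive_tool", "body": {"series": [{"x":-0.05,"y":-0.02,"z":0.05,"ax":0,"ay":0,"az":0},{"x":-0.1,"y":-0.04,"z":0.1,"ax":0,"ay":0,"az":0},{"x":-0.2,"y":-0.08,"z":0.2,"ax":0,"ay":0,"az":0},{"x":-0.4,"y":-0.15,"z":0.4,"ax":0,"ay":0,"az":0},{"x":-0.7,"y":-0.26,"z":0.7,"ax":0,"ay":0,"az":0}]}}

```text
time: 17.78
tool_pos: [0.4598, -0.0187, 0.0312]
tool_rot: [0.315, 0.526, 0.759, -0.218]
contact_force: [-0.1, 0.0, -0.8]
gripper_width: 0.197
```

>>> {"method": "drive_tool", "body": {"series": [{"x":-0.5,"y":-0.19,"z":0.5,"ax":0,"ay":0,"az":0},{"x":-1.2,"y":-0.4,"z":1.2,"ax":0,"ay":0,"az":0},{"x":-1.9,"y":-0.7,"z":1.9,"ax":0,"ay":0,"az":0},{"x":-2.5,"y":-0.9,"z":2.5,"ax":0,"ay":0,"az":0},{"x":-3,"y":-1.1,"z":3,"ax":0,"ay":0,"az":0}]}}

```text
time: 18.2
tool_pos: [0.4719, -0.1303, 0.0316]
tool_rot: [0.315, 0.527, 0.758, -0.219]
contact_force: [0.7, -0.0, 0.4]
gripper_width: 0.202
```

```bash
python3 -c "
from g import *
from h import *
show()
plan(H(-.22,.05,.25))
from plant import cams
for n in('side','top',):
    f=cams.grab_frame(n);np.savez(n+'13.npz',**f);p=proj(f,H(0,.05,.1));print(n,p)
    x,y=(p-[80,75]).astype(int);print(x,y);cv2.imwrite(f'pics/{n}13.png',(255*(cv2.resize(f['img'][y:y+150,x:x+160],None,fx=4,fy=4,interpolation=cv2.INTER_CUBIC)/255.)**.5).astype('uint8'))"
```

```text
t 18.2 tcp [ 0.4719 -0.1303  0.0316] hood [-0.1221  0.1164  0.0316] F [ 0.73 -0.    0.45] q [-0.647  0.374  1.758  0.393  1.698 -1.094] grip 0.202
[[-0.246, 0.937, 0.247], [0.661, 0.349, -0.664], [-0.709, 0.0, -0.706]]
shift [-9.34  1.55 -2.99] 
side [340.34613858 257.42238373]
260 182
top [326.0110651  246.86800674]
246 171
```

View pics/top13.png

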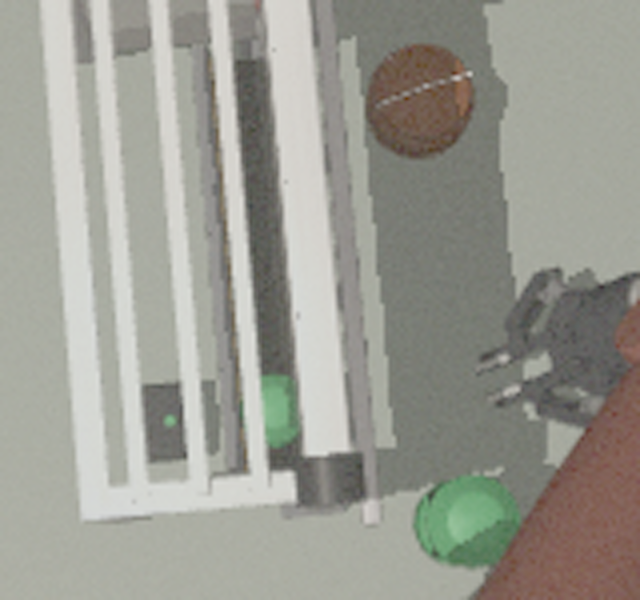

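View pics/side13.png

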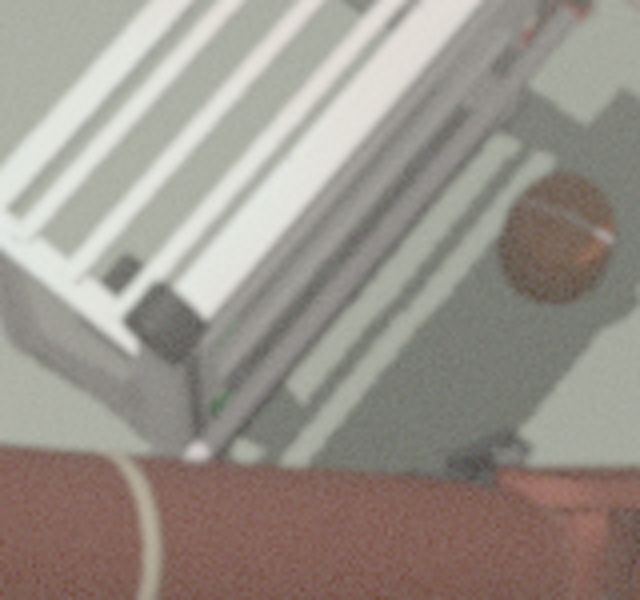

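```bash
python3 -c "
from g import *
from h import *
t=load('top13')
for px in[(300,411),(271,411),(243,411)]: print(toH(plane(t,(246+px[0]/4-.4,171+px[1]/4-.4),.13)).round(4))
hsv=cv2.cvtColor(t['img'],cv2.COLOR_BGR2HSV)
m=((hsv[...,0]>45)&(hsv[...,0]<80)&(hsv[...,1]>90)).astype('uint8');m[:, :303]=0;m[:,325:]=0
ys,xs=np.nonzero(m[255:290]);print(xs.min(),xs.max(),ys.min()+255,ys.max()+255)
# static objects change
for a,b in(('top0','top13'),('side0','side13')):
  A,B=load(a)['img'],load(b)['img']
  def c(im,lo,hi,box):
    h=cv2.cvtColor(im,cv2.COLOR_BGR2HSV)[box[1]:box[3],box[0]:box[2]];mm=cv2.inRange(h,lo,hi);M=cv2.moments(mm,True);return np.round([M['m10']/M['m00']+box[0],M['m01']/M['m00']+box[1],M['m00']],1)
  if a=='top0':
    L=[('jar',(0,100,20),(18,255,140),(333,175,370,215)),('torch',(90,80,60),(110,255,255),(140,240,175,310))]
  else: L=[('jar',(0,100,20),(18,255,140),(380,222,418,262)),('torch',(90,80,60),(110,255,255),(165,135,220,195))]
  for n,lo,hi,bx in L: print(a,n,c(A,lo,hi,bx),c(B,lo,hi,bx))
"
```

```text
[0.0236 0.1302 0.13  ]
[0.045  0.1284 0.13  ]
[0.0657 0.1267 0.13  ]
306 319 265 282
top0 jar [350.8 195.5 521. ] [350.8 195.5 519. ]
top0 torch [154.7 274.6 534. ] [154.8 274.9 519. ]
side0 jar [399.5 241.5 381. ] [399.8 241.8 369. ]
side0 torch [195.4 165.5 575. ] [195.3 165.5 572. ]
```

>>> {"method": "drive_tool", "body": {"series": [{"x":-1.2,"y":0.1,"z":-0.2,"ax":0,"ay":0,"az":0},{"x":-2.6,"y":0.2,"z":-0.6,"ax":0,"ay":0,"az":0},{"x":-4,"y":0.4,"z":-1,"ax":0,"ay":0,"az":0},{"x":-5.4,"y":0.7,"z":-1.4,"ax":0,"ay":0,"az":0},{"x":-6.5,"y":1,"z":-1.8,"ax":0,"ay":0,"az":0}]}}

```text
time: 18.72
tool_pos: [0.5246, -0.1977, 0.1808]
tool_rot: [0.315, 0.527, 0.758, -0.219]
contact_force: [0.7, -0.4, -0.7]
gripper_width: 0.202
```

>>> {"method": "drive_tool", "body": {"series": [{"x":0,"y":0,"z":0,"ax":0,"ay":0,"az":0},{"x":0,"y":0,"z":0,"ax":0,"ay":0,"az":0},{"x":0,"y":0,"z":0,"ax":0,"ay":0,"az":0}]}}

```text
time: 18.97
tool_pos: [0.5234, -0.1961, 0.1776]
tool_rot: [0.314, 0.527, 0.759, -0.219]
contact_force: [-0.6, 0.3, 0.2]
gripper_width: 0.201
```

```bash
python3 -c "
from g import *
from h import *
show()
print('rail near tip',tri(load('side13'),(260+198/4-.4,182+452/4-.4),load('top13'),(246+370/4-.4,171+512/4-.4)))
from plant import cams
for n in('side','top',):
    f=cams.grab_frame(n);np.savez(n+'14.npz',**f)
    cv2.imwrite(f'pics/{n}14.png',(255*(f['img']/255.)**.6).astype('uint8'))"
```

```text
t 18.97 tcp [ 0.5234 -0.1961  0.1776] hood [-0.1925  0.0713  0.1776] F [-0.63  0.3   0.2 ] q [-0.677  0.342  1.516  0.401  1.964 -1.011] grip 0.201
[[-0.248, 0.937, 0.247], [0.662, 0.35, -0.663], [-0.707, -0.001, -0.707]]
rail near tip (array([ 0.37102727, -0.03601114,  0.21268524]), np.float64(0.003691876520337831))
```

View pics/top14.png

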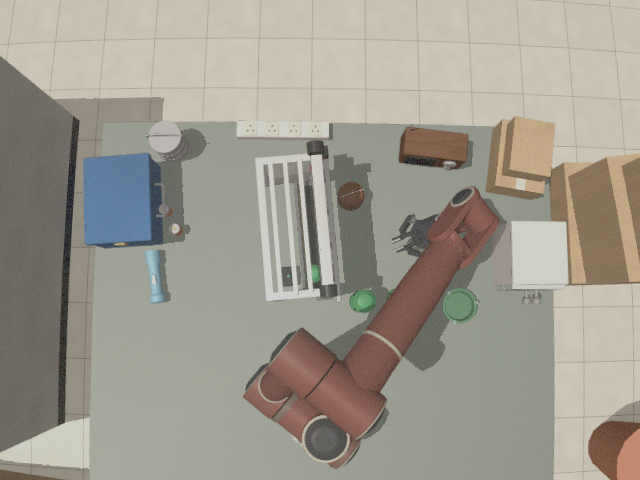

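View pics/side14.png

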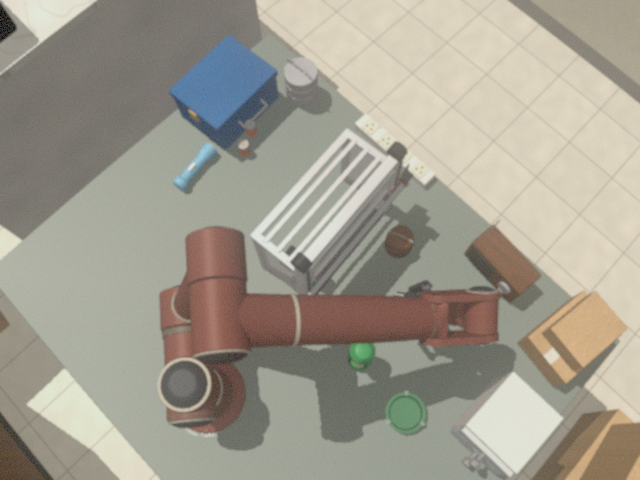

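The pictures show the sash up and the lantern at top (313,273) against the rail. The rail tip rose 132 mm, putting the underside at about 182–186 mm. Jar, torch and ashtray look as they did at the start. Handing in.

```bash
python3 -c "
from plant import workorder;print(workorder.job_done())"
```

```text
the job is handed in; nothing more can be done
None
```

I raised the sash to its buffer, eased it back onto the prop, pushed the smallest lantern in until it touched the charging rail, and handed the job in at about 19 s. No verdict is reported.

- **Sash:** I pushed it up at 4 to 8 N and felt the buffer at about 11 N. After easing back it stayed up with no force on the fingers. Two estimates put its lower edge at 182 to 186 mm, inside the red band.
- **Lantern:** I pushed it with the fingers slightly open, at about 2 to 4 N, with an 8.9 N reading when it met the rail. The last picture puts it at about 45 mm behind the jambs' front plane, which matches touching. It is 122 to 128 mm to one side, inside the 145 mm limit.
- **Jar, torch and ashtray:** the jar and torch are unchanged to within 0.3 px. The ashtray I compared only by eye.

- **First try under the sash:** the fingers sat too high and met the rail's edge. The reading was about 17 N in total, under the 20 N limit, but it was read only at the end of the move. I backed out, went lower and tried again.
- **Heights from the cameras:** these came out up to about 75 mm wrong for known parts, so the sash height rests on the change between pictures and on contact readings.

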